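# Pull the knob caps off a table hob for washing

## Task

Get the table hob's knobs ready for washing up: first throw the lever on its control strip into the off notch, the notch nearer the front that is marked by two tall ears. Then use the puller, not your fingers, to hook under the head of each knob cap on the strip and pull it straight up until it pops off its stem, and stand every cap upright on its skirt inside the shallow steel tray. Finally stand the puller upright on its cork pad again, with the lever still in the off notch, and leave the mug, tin and lemon alone.

Things in the scene. Friction and masses are not known exactly. Their poses are not given: they have to be found in the camera images.
- hob: fixed two-zone table hob, 205 mm deep, 390 mm wide, 50 mm high. Its control strip (110 mm deep) lies along the front; origin on the worktop under the middle of that strip, x to the back of the hob (away from the robot), y to its left, z up. Along the middle of the strip (x = 0) stand four stems and then, near the right end, the lever (pivot at x = -25 mm). Nothing stands behind the strip
- off_lever (a joint): lever angle, rad: 0 leans 0.5 rad away from the robot, 0.5 is upright, growing as it swings to the front; stop at 1.4. Sprung detent notches at 0.15 (working, nearly upright, at the back) and 1.10 (off, 0.6 rad forward of upright, marked by two tall ears on the notched plate beside the lever). A few newtons at the cross bar swing it; let go between 0.8 and 1.4 it snaps to 1.10
- lever_grip (a point): middle of the lever's black cross bar, 40 mm long along hob y and 18 mm thick, at the end of the lever 80 mm from its pivot. In the off notch it is 124 mm above the worktop; the nearest cap's head ends 53 mm away along hob y and is 100 mm above the worktop at its top. A thin notched plate stands 21 mm to the left of the shaft, and ends 13 mm short of the bar
- lever_pivot (a point): the lever's pivot axis, fixed on the hob; the axis runs along hob y
- puller: knob puller, 0.20 kg, standing on its foot, a 6 mm thick steel fork: two tines, 8 mm wide, 42 mm apart inside, slot open to +x and closed at x = -25 mm; tips at x = 36 mm with lips (x 31 to 36) 3 mm higher than the tines; foot 58 mm wide, back end at x = -62 mm. Origin on its underside at the middle of the slot, where a cap's skirt belongs; z up. A lifted cap hangs by its head from the tines
- puller_handle (a point): point on the puller to grip, at puller x = -50, y = 0, z = 112 mm: the middle of an upright square wooden bar, 20 x 20 mm, sides along puller x and y, its top at z = 148 mm
- rest: fixed cork pad, 130 x 100 x 6 mm, on which the puller stands; origin at the centre of its underside. At the start the puller's origin is 12 to 20 mm from its centre along the pad's +x, so that the whole foot is on the pad
- tray: loose shallow steel wash tray, 166 (x) x 206 (y) mm, 14 mm high, walls and floor 4 mm (inner floor 4 mm above its origin); origin at the centre of its underside, 0.7 kg. A microwave oven, 0.31 m high, stands just beyond it: its front is at world x = 0.557, from y = 0.285 leftwards
- stem_0 (a point): foot of stem 0 on top of the strip (0 leftmost, 72 mm apart along hob y); the stem is a steel block 24 x 19 mm, 20 mm tall; some stems are bare. A snap catch holds the cap: about 10 N straight up pops it within the first 10 mm; after 20 mm of lift it is clear of the stem
- stem_1 (a point): foot of stem 1 on top of the strip (0 leftmost, 72 mm apart along hob y); the stem is a steel block 24 x 19 mm, 20 mm tall; some stems are bare. A snap catch holds the cap: about 10 N straight up pops it within the first 10 mm; after 20 mm of lift it is clear of the stem
- stem_2 (a point): foot of stem 2 on top of the strip (0 leftmost, 72 mm apart along hob y); the stem is a steel block 24 x 19 mm, 20 mm tall; some stems are bare. A snap catch holds the cap: about 10 N straight up pops it within the first 10 mm; after 20 mm of lift it is clear of the stem
- stem_3 (a point): foot of stem 3 on top of the strip (0 leftmost, 72 mm apart along hob y); the stem is a steel block 24 x 19 mm, 20 mm tall; some stems are bare. A snap catch holds the cap: about 10 N straight up pops it within the first 10 mm; after 20 mm of lift it is clear of the stem
- cap_0: knob cap on stem 0 at the start (None if absent): grey, round head 56 mm across, 14 mm thick, on a square skirt 35 x 35 mm, hollow and open below; 50 mm tall, 0.09 kg. Origin at the middle of the skirt's lower rim, which sits on the strip's top; z up; the head's flat underside is at z = 36 mm. Skirt sides lie along its x and y, at the start those of the hob
- cap_1: knob cap on stem 1 at the start (None if absent): grey, round head 56 mm across, 14 mm thick, on a square skirt 35 x 35 mm, hollow and open below; 50 mm tall, 0.09 kg. Origin at the middle of the skirt's lower rim, which sits on the strip's top; z up; the head's flat underside is at z = 36 mm. Skirt sides lie along its x and y, at the start those of the hob
- cap_2: knob cap on stem 2 at the start (None if absent): grey, round head 56 mm across, 14 mm thick, on a square skirt 35 x 35 mm, hollow and open below; 50 mm tall, 0.09 kg. Origin at the middle of the skirt's lower rim, which sits on the strip's top; z up; the head's flat underside is at z = 36 mm. Skirt sides lie along its x and y, at the start those of the hob
- cap_3: knob cap on stem 3 at the start (None if absent): grey, round head 56 mm across, 14 mm thick, on a square skirt 35 x 35 mm, hollow and open below; 50 mm tall, 0.09 kg. Origin at the middle of the skirt's lower rim, which sits on the strip's top; z up; the head's flat underside is at z = 36 mm. Skirt sides lie along its x and y, at the start those of the hob
- mug: bystander, orange mug 101 mm tall; leave alone
- tin: bystander, food tin 76 mm across, 58 mm tall; leave alone
- lemon: bystander, lemon 73 mm long; leave alone
Not all that is in view belongs to the job. Leave any red or turquoise look-alike of the cap_3 alone.

How it is judged:
On the way, in this order (a step that is already met when the one before it is completed fails the run):
1. the lever is in the off notch (value of joint off_lever between 0.95 and 1.25 rad), for 0.3 s.
2. every cap stands upright in the tray (x of cap_0 in the frame of tray between -0.07 and 0.07 m and y of cap_0 in the frame of tray between -0.09 and 0.09 m and z of each of cap_0, cap_1, cap_2, cap_3 in the frame of tray below 0.01 m and angle between each of cap_0, cap_1, cap_2, cap_3's own z axis and vertical below 0.25 rad and linear speed of each of cap_0, cap_1, cap_2, cap_3 below 0.03 m/s and x of cap_1 in the frame of tray between -0.07 and 0.07 m and y of cap_1 in the frame of tray between -0.09 and 0.09 m and x of cap_2 in the frame of tray between -0.07 and 0.07 m and y of cap_2 in the frame of tray between -0.09 and 0.09 m and x of cap_3 in the frame of tray between -0.07 and 0.07 m and y of cap_3 in the frame of tray between -0.09 and 0.09 m), for 0.2 s.
At the end, for the whole second after the job is handed in: the lever is in the off notch (1.10 rad, within 0.15), every cap that was on the hob stands inside the tray on its floor (upright within 0.25 rad, at rest), and the puller stands upright (within 0.1 rad) on its cork pad, its origin within 50 mm of the pad's centre, at rest (all of step 1 and all of step 2 and horizontal distance between puller and rest below 0.05 m and angle between puller's own z axis and vertical below 0.1 rad and z of puller in the frame of rest below 0.012 m and linear speed of puller below 0.03 m/s); the robot touches nothing.
It fails at once if a cap is pulled off while the lever is not in the off notch (z of any of cap_0, cap_1, cap_2, cap_3 in the frame of hob above 0.068 m and not (value of joint off_lever between 0.95 and 1.25 rad)).
It fails at once if the fingers touch a cap while it is on its stem ((contact force between the fingers and cap_0 above 1.5 N and distance between cap_0 and stem_0 below 0.02 m) or (contact force between the fingers and cap_1 above 1.5 N and distance between cap_1 and stem_1 below 0.02 m) or (contact force between the fingers and cap_2 above 1.5 N and distance between cap_2 and stem_2 below 0.02 m) or (contact force between the fingers and cap_3 above 1.5 N and distance between cap_3 and stem_3 below 0.02 m)).
It fails at once if a bystander (mug, tin, lemon) is moved more than 30 mm (distance of any of mug, tin, lemon from where it was at the start of the episode above 0.03 m).
Of cap_0, cap_1, cap_2, cap_3 only 3 to 4 are there at a start; the rules pass over those that are not, and their reading is None.
At some moment in a run one of tray may be knocked a few centimetres aside while the robot is not near it.
It also fails if it takes over 210 s, if anything falls off the work surface, if the arm or the gripper's body presses on something with over 40 N, if the wrist force passes 120 N, or if a joint passes its speed limit or range.

## Robot

A 6-joint arm with a two-finger parallel gripper is mounted at the origin on a cart in front of the work surface, level with it; the furniture and walls round the work are solid. World frame = base frame: x ahead of the robot, y to its left, z up, the work surface at z = 0. Lengths are in m, angles in rad, forces in N, time in s.
With the tool pointing down it reaches from about 0.375 to 0.975 m from the base axis. Payload 3.8 kg.
Tool frame: the origin (TCP) lies midway between the tips of the shut fingers; the grasp point (between the pads) lies 19 mm behind it; z points along the fingers, y is the line along which they close (so a half turn about z gives the same grasp; the last joint's range is limited). The gripper opens to 85 mm and grips with 20 to 120 N. Pads are 22 mm wide; open, the fingers measure 114 mm over their backs; the gripper's body (76 mm by 85 mm) begins 54 mm behind the grasp point. The pads swing forward as they close: fully open they stand 13 mm farther back than shut.
Start: joints at [-1.381, 0.264, 1.604, -0, 1.274, -0.037], TCP at [0.152, -0.658, 0.231] pointing down, gripper open.
Joint ranges: [-2.63, 2.63], [-0.94, 2.18], [0.31, 2.57], [-1.31, 4.45], [0, 2.66], [-2.55, 2.55]. Speed limits (rad/s): [2.57, 2.57, 3.14, 3.14, 3.14, 3.14].

## Interface

Orientations are given as a rotation vector (axis times angle).
In Python, from workcell import sensors, viewer, job gives the robot as it stands.
- The arm moves only by the shell command python3 -m inch 'ROWS' [FORCE]. ROWS is JSON, one flat list of numbers, 7 for each row, row after row: the shift along the tool's x, y, z in mm, then the turn, a rotation vector about the tool's x, y, z in degrees, then the finger opening in mm, from 0 to 85.4. A call has exactly 8 rows; each row shifts and turns the commanded pose from where the row before left it, along the tool's axes as they then stand; what a row does not reach is not made up. A row lasts 1/10 s, in which the tool goes at most 50 mm and 8.59 degrees, less where a joint would pass 70% of its speed; a pose out of reach is approached as far as the arm can. A call is refused whole if a number of a shift passes 50 or a number of a turn 8.59, either way. A call with a gripper value outside its range is refused whole. The fingers move at their own pace and stop on an object; FORCE is the grip in N (left out, the last holds). Time passes only in rows, so rows that do not move let the fingers close, or fill a call up. It gives the time, the measured TCP pose, the force, the opening and the grip force at its end, in the units of the state.
- sensors.read_state(): the state, without advancing time (a new reading comes with each control period).
- viewer.read_camera(name): name is "scene" or "top" or "wrist"; returns the picture (400x640x3 uint8, red, green, blue); there is no depth.
- viewer.camera_params(name): a dict with "K" (3x3 intrinsics, pixels), "world_to_cam" (4x4, takes a point from world to camera coordinates). Camera axes: x right, y down, z forward; pixel columns grow to the right and rows downward; lengths in m; the calibration is good to about 2 mm. The wrist camera is an equidistant fisheye: a pixel r from the principal point sees the ray r / f radians off the axis. A picture is of the moment at which its call begins: read the wrist's pose just before it. camera_params takes no time and is no camera call; for the wrist camera it gives the pose at the moment of the call.
- job.finish_job(): hands the job in; it is judged then, once.
The state is a dict: "time": time; "q": joint angles; "joint_vel": joint speeds; "joint_torque": joint torques, N m; "tool_pos": TCP position; "tcp_rot": TCP orientation; "wrist_force": force on the tool from outside, world axes, zero at the start; "torque": the same for the moment, N m; "width": opening from 0.0 (shut) to 1.0 (fully open); "grip_force": force on a finger pad.
Only numpy, scipy, OpenCV 4.12 (cv2) and the standard library are available. Lean on these libraries where they do the work, as an engineer would, in place of code of your own. Each camera call takes 0.05 s, during which the arm holds its last target. There are 200 camera calls.

## Working session

There is one attempt and no reset: what is moved stays moved. The work goes in short steps, Python scripts to look and compute and a shell command to move; the robot and the scene stay as the last step left them, time stands still between calls to the robot, and variables do not carry over. Pictures are saved under pics/ and viewed, at most 15 in all, crops included, and the job is handed in when it is done.

```bash
ls; mkdir -p pics
cat > h.py <<'E'
import numpy as np,cv2,json
from workcell import sensors,viewer,job
from scipy.spatial.transform import Rotation as R
def grab(n,f):
    P=viewer.camera_params(n); im=np.array(viewer.read_camera(n)); cv2.imwrite(f'pics/{f}.png',im[:,:,::-1]); np.savez(f'pics/{f}.npz',K=P['K'],T=P['world_to_cam']); return im
def ray(f,px,wrist=False):
    d=np.load(f'pics/{f}.npz');K,T=d['K'],d['T']
    x=(px[0]-K[0,2])/K[0,0];y=(px[1]-K[1,2])/K[1,1]
    if wrist:
        r=np.hypot(x,y);v=np.array([x/r*np.sin(r),y/r*np.sin(r),np.cos(r)]) if r>0 else np.array([0,0,1.])
    else: v=np.array([x,y,1.])
    v=T[:3,:3].T@v; return -T[:3,:3].T@T[:3,3], v/np.linalg.norm(v)
def onz(f,px,z,w=False):
    o,v=ray(f,px,w); return o+v*(z-o[2])/v[2]
def tri(a,b):
    (o1,v1),(o2,v2)=a,b
    s=np.linalg.lstsq(np.c_[v1,-v2],o2-o1,rcond=None)[0]
    p,q=o1+s[0]*v1,o2+s[1]*v2
    return (p+q)/2,np.linalg.norm(p-q)
def proj(f,p,wrist=False):
    d=np.load(f'pics/{f}.npz');K,T=d['K'],d['T'];c=T[:3,:3]@np.array(p)+T[:3,3]
    if wrist:
        th=np.arctan2(np.hypot(c[0],c[1]),c[2]);s=th/np.hypot(c[0],c[1]);return K[0,0]*c[0]*s+K[0,2],K[1,1]*c[1]*s+K[1,2]
    return K[0,0]*c[0]/c[2]+K[0,2],K[1,1]*c[1]/c[2]+K[1,2]
E
python3 - <<'E'
from h import *
for n in('scene','top'): 
    im=grab(n,n+'0'); P=viewer.camera_params(n); print(n,np.round(P['K'],1).tolist(),np.round(P['world_to_cam'],3).tolist())
s=sensors.read_state();print(s)
E
```

```text
pics
scene [[475.0, 0.0, 318.3], [0.0, 475.0, 202.9], [0.0, 0.0, 1.0]] [[0.999, -0.052, -0.002, -0.536], [-0.046, -0.868, -0.494, 0.03], [0.024, 0.494, -0.869, 1.875], [0.0, 0.0, 0.0, 1.0]]
top [[397.6, 0.0, 322.5], [0.0, 397.6, 199.0], [0.0, 0.0, 1.0]] [[-0.008, -1.0, 0.005, -0.059], [-0.986, 0.007, -0.167, 0.544], [0.167, -0.006, -0.986, 1.172], [0.0, 0.0, 0.0, 1.0]]
{'time': 0.1, 'q': array([-1.38087435e+00,  2.64697497e-01,  1.60528608e+00,  3.47270257e-06,
        1.27368760e+00, -3.69365163e-02]), 'joint_vel': array([-8.00792625e-04, -2.84219611e-03, -2.23814546e-03,  2.23083536e-03,
        3.36559169e-05,  2.59776863e-04]), 'joint_torque': array([ 7.62227464e-04, -5.16704786e+01, -3.68591166e+01, -2.07131609e-05,
        6.21799220e-03,  1.43617956e-05]), 'tool_pos': array([ 0.15166624, -0.65704246,  0.23004699]), 'tcp_rot': array([-3.11934493e+00, -3.55348643e-01,  2.44140530e-04]), 'wrist_force': array([-0.21450181, -0.68476931,  0.34088282]), 'torque': array([ 0.02966171, -0.01905239,  0.05750349]), 'grip_force': 0.0, 'width': 0.9959216598932649}
```

View pics/scene0.png

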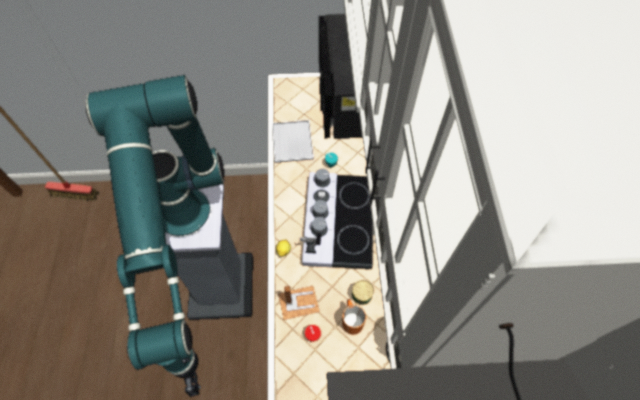

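View pics/top0.png

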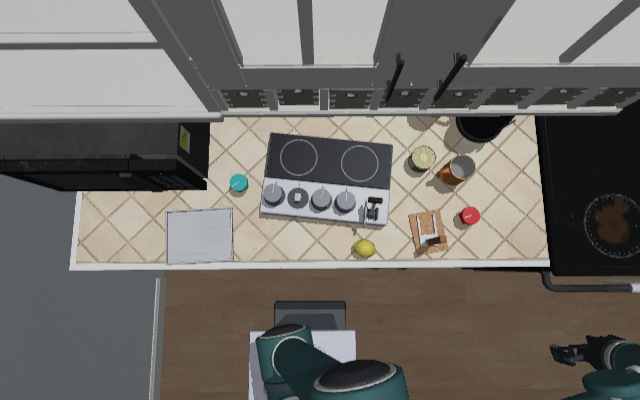

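The scene view shows the hob with grey knobs at about (322,177)–(319,227), the tray at (293,141) and the pad and puller at (298,300). In the top view:
- **Cap candidates:** grey heads at (273,194), (321,199) and (344,201). The stem at (298,197) looks bare.
- **Look-alikes to leave:** turquoise at (239,183) and red at (470,216).
- **Other things:** lever at (373,208), tray at (200,236), puller at (428,235), lemon at (364,248).

One close crop to check this choice.

Run:
```python
import cv2,numpy as np
a=cv2.imread('pics/top0.png')
c=cv2.resize(a[170:270,255:455],None,fx=4,fy=4,interpolation=cv2.INTER_CUBIC)
b=cv2.imread('pics/scene0.png')
c2=np.zeros((200,800,3),np.uint8); d=cv2.resize(b[160:260,295:345],None,fx=4,fy=2)
e=cv2.resize(b[280:320,275:325],None,fx=5,fy=5,interpolation=cv2.INTER_CUBIC);c2[:,:250]=e
f=cv2.resize(b[165:265,295:380],None,fx=2,fy=2,interpolation=cv2.INTER_CUBIC);c2[:,260:430]=f
cv2.imwrite('pics/crop1.png',np.vstack([c,c2]))
```

```text
(no output)
```

View pics/crop1.png

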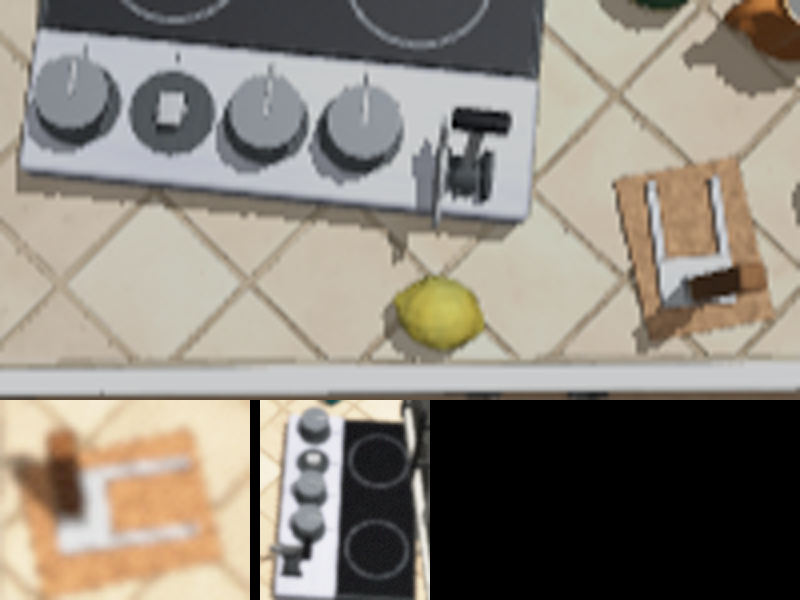

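Close crop: the caps are on stems 0, 2 and 3, and stem 1 is bare (a dark disc with a white block). The lever's black bar is at crop (482,121), at the back. The puller's slot opens away from the robot, with its handle towards the robot's right. Next, rough positions.

Run:
```python
from h import *
t=lambda x,y:(x/4+255-.375,y/4+170-.375)
def p(n,v): print(n,np.round(np.array(v)*1000,1))
for n,x,y in(('FL',22,171),('FR',528,218),('BR',541,80),('BL',38,31)): p(n,onz('top0',t(x,y),.05))
for n,x,y in(('c0',74,93),('c2',265,113),('c3',362,123)): p(n,onz('top0',t(x,y),.1))
p('stem1',onz('top0',t(172,108),.07))
s=(318,237)
p('bar',tri(ray('top0',t(482,121)),ray('scene0',s))[0]);p('barz133',onz('top0',t(482,121),.133))
for n,x,y in(('padTL',615,182),('padTR',738,158),('padBR',773,316),('padBL',643,340)): p(n,onz('top0',t(x,y),.006))
for n,x,y in(('tipL',652,182),('tipR',715,178),):p(n,onz('top0',t(x,y),.012))
p('handletop',onz('top0',t(757,278),.154))
im=cv2.imread('pics/top0.png');
for n,q in(('TL',(167,212)),('TR',(232,208)),('BR',(233,262)),('BL',(167,265))): p('tray'+n,onz('top0',q,.014))
p('lemon',onz('top0',(364,248),.025));p('mug',onz('top0',(457,170),.1));p('tin',onz('top0',(424,157),.058));p('red',onz('top0',(470,216),.03));p('turq',onz('top0',(239,183),.03))
print(np.round(R.from_rotvec(sensors.read_state()['tcp_rot']).as_matrix(),3))
```

```text
FL [502.8 126.2  50. ]
FR [ 464.1 -256.5   50. ]
BR [ 570.2 -270.2   50. ]
BL [611.4 115.8  50. ]
c0 [553.3  81.5 100. ]
c2 [537.4 -58.3 100. ]
c3 [ 529.5 -129.1  100. ]
stem1 [546.9  11.4  70. ]
bar [ 524.3 -210.9  141.8]
barz133 [ 524.9 -212.3  133. ]
padTL [ 496.5 -333.3    6. ]
padTR [ 514.9 -431.3    6. ]
padBR [ 390.9 -451.4    6. ]
padBL [ 373.3 -349.6    6. ]
tipL [ 495.6 -361.    12. ]
tipR [ 498.3 -410.5   12. ]
handletop [ 410.8 -394.8  154. ]
trayTL [511. 422.  14.]
trayTR [522.1 219.8  14. ]
trayBR [355.2 211.8  14. ]
trayBL [347.8 412.7  14. ]
lemon [ 394.1 -189.    25. ]
mug [ 618.4 -462.6  100. ]
tin [ 670.5 -378.    58. ]
red [ 489.3 -518.2   30. ]
turq [598.5 196.7  30. ]
[[ 0.974  0.225 -0.   ]
 [ 0.225 -0.974  0.002]
 [ 0.    -0.002 -1.   ]]
```

```bash
cat >> h.py <<'E'
def to(pos,yaw):
    """print turn (tool rotvec deg) to do first, then the shift (mm) in the turned tool axes"""
    s=sensors.read_state();A=R.from_rotvec(s['tcp_rot']);a=np.radians(yaw);c,q=np.cos(a),np.sin(a)
    B=R.from_matrix([[c,q,0],[q,-c,0],[0,0,-1]])
    print('turn',np.round((A.inv()*B).as_rotvec(degrees=True),1),'shift',np.round(B.inv().apply(np.array(pos)-s['tool_pos'])*1000,1),'t',round(s['time'],1))
E
python3 -c "
from h import *
to((.565,-.214,.25),-6)"
```

```text
turn [-0.1  0.  19. ] shift [ 364.8 -483.8  -20. ] t 0.1
```

```bash
python3 -m inch '[0,0,-6,0,0,6.4,0, 0,0,-7,0,0,6.3,0, 0,0,-7,0,0,6.3,0, 28,-37,0,0,0,0,0, 28,-37,0,0,0,0,0, 28,-37,0,0,0,0,0, 28,-37,0,0,0,0,0, 28,-37,0,0,0,0,0]' 60
python3 -m inch '[28,-37,0,0,0,0,0, 28,-37,0,0,0,0,0, 28,-37,0,0,0,0,0, 28,-37,0,0,0,0,0, 28,-37,0,0,0,0,0, 28,-37,0,0,0,0,0, 28,-37,0,0,0,0,0, 28,-37,0,0,0,0,0]'
python3 -m inch '[0,0,0,0,0,0,0, 0,0,0,0,0,0,0, 0,0,0,0,0,0,0, 0,0,0,0,0,0,0, 0,0,0,0,0,0,0, 0,0,0,0,0,0,0, 0,0,0,0,0,0,0, 0,0,0,0,0,0,0]'
python3 -c "
from h import *
to((.565,-.214,.25),-6)
grab('wrist','w1')"
```

```text
time: 0.9
tool_pos: [0.3111, -0.4866, 0.2507]
tcp_rot: [-3.136, 0.165, 0.0]
wrist_force: [0.5, -0.3, 0.0]
width: -0.0
grip_force: 0.0
time: 1.7
tool_pos: [0.5649, -0.2157, 0.2508]
tcp_rot: [-3.137, 0.164, 0.001]
wrist_force: [-0.2, -0.7, 0.6]
width: 0.002
grip_force: 0.0
time: 2.5
tool_pos: [0.564, -0.2178, 0.2514]
tcp_rot: [3.137, -0.166, 0.0]
wrist_force: [-0.5, -0.1, -0.6]
width: 0.002
grip_force: 0.0
turn [ 0. -0. -0.] shift [ 0.6 -3.9  1.4] t 2.5
```

View pics/w1.png

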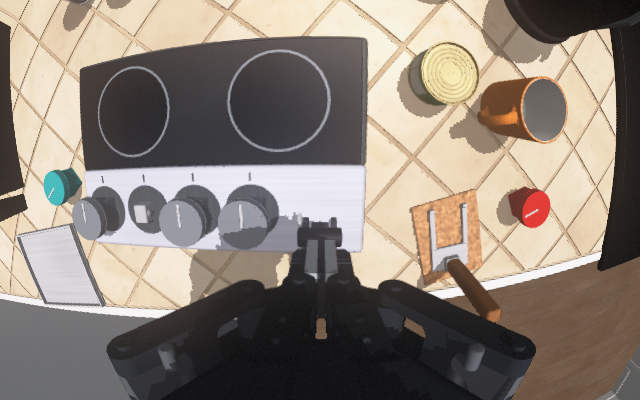

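The wrist view shows the heads at about (88,218), (187,221) and (242,224), and the lever bar at about (320,226), next to the shut fingers. The puller's tine tips are at (433,208) and (462,203). I cast these onto planes and check them against the top view.

Run:
```python
from h import *
def p(n,v): print(n,np.round(np.array(v)*1000,1))
t=lambda x,y:(x/4+255-.375,y/4+170-.375)
for n,w,x,y in(('c0',(88.5,218),74,93),('c2',(187,221),265,113),('c3',(242,224),362,123)):
    p(n,onz('w1',w,.1,True)); q,e=tri(ray('w1',w,True),ray('top0',t(x,y))); p('  tri',[*q,e])
p('bar',onz('w1',(320,226),.133,True)); q,e=tri(ray('w1',(320,226),True),ray('top0',t(482,121)));p('  tri',[*q,e])
p('stem1',onz('w1',(141,214),.07,True))
p('hobFR',onz('w1',(363,251),.05,True));p('hobBR',onz('w1',(365,166),.05,True))
for n,w in(('tipL',(433,208)),('tipR',(462,203)),('slotL',(437,246)),('slotR',(466,241))): p(n,onz('w1',w,.012,True))
for n,w in(('padTL',(412,206)),('padTR',(473,190)),('padBR',(483,268)),('padBL',(424,287))): p(n,onz('w1',w,.006,True))
p('handletop',onz('w1',(488,312),.154,True))
```

```text
c0 [558.5  73.1 100. ]
  tri [555.6  82.9  90.1   0.9]
c2 [542.9 -72.2 100. ]
  tri [538.7 -60.1  80.7   5.3]
c3 [ 534.  -133.9  100. ]
  tri [ 530.9 -130.2   89.8    1.1]
bar [ 536.4 -214.8  133. ]
  tri [ 528.5 -214.6  112.4    1.3]
stem1 [548.2   7.6  70. ]
hobFR [ 466.7 -260.2   50. ]
hobBR [ 571.1 -269.3   50. ]
tipL [ 499.  -363.5   12. ]
tipR [ 501.3 -407.4   12. ]
slotL [ 441.4 -370.8   12. ]
slotR [ 442.5 -417.    12. ]
padTL [ 503.1 -335.2    6. ]
padTR [ 516.4 -427.5    6. ]
padBR [ 387.4 -455.4    6. ]
padBL [ 371.5 -355.4    6. ]
handletop [ 424.4 -382.6  154. ]
```

```bash
python3 -m inch '[5,-2,20,0,0,0,0, 0,0,20,0,0,0,0, 0,0,20,0,0,0,0, 0,0,20,0,0,0,0, 0,0,20,0,0,0,0, 0,0,20,0,0,0,0, 0,0,12,0,0,0,0, 0,0,0,0,0,0,0]'
python3 -m inch '[-10,0,0,0,0,0,0, -12,0,0,0,0,0,0, -12,0,0,0,0,0,0, -12,0,0,0,0,0,0, -12,0,0,0,0,0,0, -12,0,0,0,0,0,0, -12,0,0,0,0,0,0, -12,0,0,0,0,0,0]'
python3 -m inch '[-3,0,0,0,0,0,0, 0,0,0,0,0,0,0, 0,0,0,0,0,0,0, 0,0,0,0,0,0,0, 20,0,0,0,0,0,0, 20,0,0,0,0,0,0, 10,0,0,0,0,0,0, 0,0,0,0,0,0,0]'
python3 -m inch '[0,0,-25,0,0,0,0, 0,0,-30,0,0,0,0, 0,0,-40,0,0,0,0, 0,0,-40,0,0,0,0, 0,0,0,0,0,0,0, 0,0,0,0,0,0,0, 0,0,0,0,0,0,0, 0,0,0,0,0,0,0]'
python3 -c "
from h import *
to((.565,-.214,.25),-6)
grab('wrist','w2');grab('top','top1')
a=cv2.imread('pics/w2.png');b=cv2.imread('pics/top1.png')
cv2.imwrite('pics/v2.png',np.vstack([a[0:320],cv2.resize(b[170:270,235:445],(640,280),interpolation=3)]))"
```

```text
time: 3.35
tool_pos: [0.5677, -0.2153, 0.117]
tcp_rot: [-3.136, 0.164, 0.006]
wrist_force: [-0.9, 0.1, -0.4]
width: 0.004
grip_force: 0.0
time: 4.15
tool_pos: [0.4735, -0.2056, 0.1186]
tcp_rot: [-3.136, 0.165, 0.004]
wrist_force: [-0.3, -0.7, 0.1]
width: 0.0
grip_force: 0.0
time: 4.95
tool_pos: [0.5238, -0.2112, 0.1193]
tcp_rot: [3.137, -0.163, 0.0]
wrist_force: [0.2, 0.6, 0.3]
width: -0.0
grip_force: 0.0
time: 5.75
tool_pos: [0.5212, -0.2105, 0.2521]
tcp_rot: [-3.136, 0.165, 0.006]
wrist_force: [0.6, 0.4, 0.4]
width: 0.003
grip_force: 0.0
turn [-0.1  0.2 -0. ] shift [44.  -1.1  2.1] t 5.8
```

View pics/v2.png

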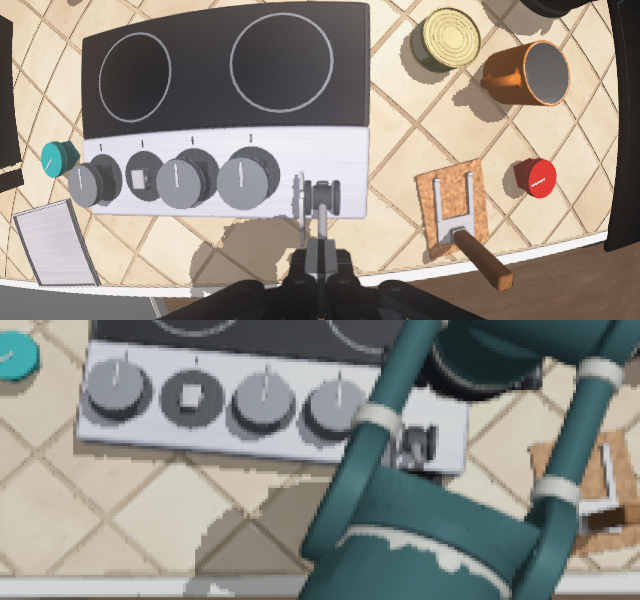

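The lever now lies towards the front (shaft at (322,222) in the wrist crop). Next, over to the puller.

```bash
python3 -c "
from h import *
to((.350,-.407,.27),8)"
```

```text
turn [ -0.1   0.2 -14. ] shift [-197.2  170.6  -17.6] t 5.8
```

```bash
python3 -m inch '[0,0,-9,0,0,-7,0, 0,0,-9,0,0,-7,0, -33,28,0,0,0,0,0, -33,28,0,0,0,0,30, -33,29,0,0,0,0,70, -33,29,0,0,0,0,85, -33,29,0,0,0,0,85, -32,28,0,0,0,0,85]'
python3 -m inch '[0,0,0,0,0,0,85, 0,0,0,0,0,0,85, 0,0,0,0,0,0,85, 0,0,0,0,0,0,85, 0,0,0,0,0,0,85, 0,0,0,0,0,0,85, 0,0,0,0,0,0,85, 0,0,0,0,0,0,85]' 
python3 -c "
from h import *
to((.350,-.407,.27),8)
grab('wrist','w3');grab('top','top2')
a=cv2.imread('pics/w3.png');b=cv2.imread('pics/top2.png')
cv2.imwrite('pics/v3.png',np.vstack([a[0:320],cv2.resize(b[170:270,235:445],(640,280),interpolation=3)]))"
```

```text
time: 6.65
tool_pos: [0.3496, -0.4086, 0.2714]
tcp_rot: [-3.133, -0.219, 0.001]
wrist_force: [0.4, -0.3, -0.0]
width: 0.848
grip_force: 0.0
time: 7.45
tool_pos: [0.3515, -0.4076, 0.2723]
tcp_rot: [3.134, 0.22, 0.0]
wrist_force: [0.9, -0.2, 0.3]
width: 0.995
grip_force: 0.0
turn [ 0. -0.  0.] shift [-1.4 -0.8  2.3] t 7.5
```

View pics/v3.png

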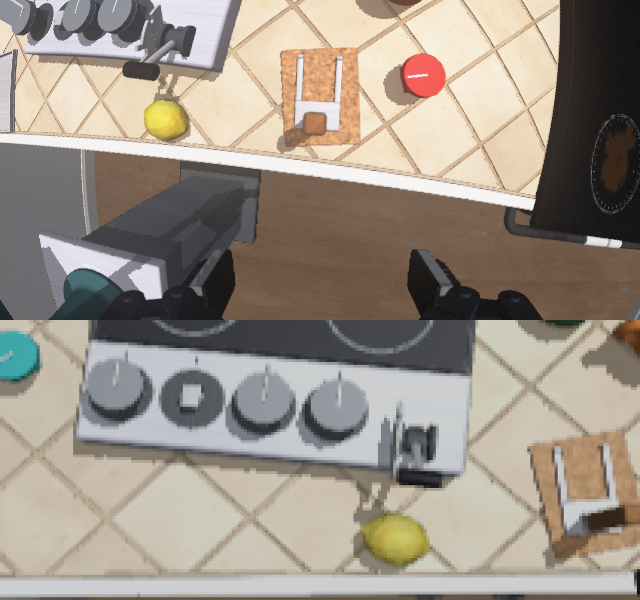

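The lever bar lies over the strip's front edge, at (141,70) in the wrist crop and (419,478) below. In the wrist crop, the puller's handle top is at (315,123), its tine tips at (299,57) and (340,57), and the slot's closed corners at (298,101) and (338,103).

Run:
```python
from h import *
def p(n,v): print(n,np.round(np.array(v)*1000,1))
a=cv2.imread('pics/w3.png');hsv=cv2.cvtColor(a,cv2.COLOR_BGR2HSV)
g=hsv[40:150,275:365]
m=((g[:,:,1]<60)&(g[:,:,2]>120)).astype(np.uint8)*255
c,_=cv2.findContours(m,0,2);c=max(c,key=cv2.contourArea)+np.array([275,40])
print('steel',cv2.boundingRect(c),'area',cv2.contourArea(c))
print(hsv[123,315],hsv[90,315],hsv[131,297])
for y in(60,75,95):
    xs=np.where(m[y-40])[0]+275; print(y,xs)
t=((abs(g.astype(int)-hsv[123,315].astype(int))<[4,25,20]).all(2)).astype(np.uint8)*255
c,_=cv2.findContours(t,0,2);c=max(c,key=cv2.contourArea)+np.array([275,40]);r=cv2.minAreaRect(c);print('handletop',r)
hp=r[0];p('handle@154',onz('w3',hp,.154,True))
for n,w in(('tips',(319.5,56)),('slot',(318,102))): p(n,onz('w3',w,.012,True))
# two-view heights with w1
q,e=tri(ray('w3',hp,True),ray('w1',(490,311),True));p('tri handle',[*q,e])
q,e=tri(ray('w3',(319.5,56),True),ray('w1',(447,205),True));p('tri tips',[*q,e])
P=np.load('pics/w3.npz')['T'];print('cam',-P[:3,:3].T@P[:3,3])
```

```text
steel (294, 54, 49, 77) area 1305.5
[ 12 132 191] [ 12 118 210] [ 13 107 146]
60 [275 276 277 278 279 297 298 299 300 301 302 303 337 338 339 340 341 342
 358 359 360 361 362 363 364]
75 [275 276 277 278 279 280 297 298 299 300 301 302 336 337 338 339 340 341
 359 360 361 362 363 364]
95 [275 276 277 278 279 280 296 297 298 299 300 301 335 336 337 338 339 340
 359 360 361]
handletop ((314.5, 122.5), (17.0, 17.0), 90.0)
handle@154 [ 413.3 -394.3  154. ]
tips [ 496.  -386.3   12. ]
slot [ 435.9 -392.9   12. ]
tri handle [ 4.130e+02 -3.942e+02  1.401e+02  2.000e-01]
tri tips [ 497.9 -386.7    4.7    1.5]
cam [ 0.42124323 -0.398387    0.41306626]
```

```bash
python3 -c "
from h import *
to((.413,-.3945,.180),6)"
```

```text
turn [ 0. -0.  2.] shift [62.7 -6.7 92.3] t 7.5
```

```bash
python3 -m inch '[0,0,0,0,0,2,85, 21,-2,20,0,0,0,85, 21,-2,20,0,0,0,85, 21,-3,20,0,0,0,85, 0,0,32,0,0,0,85, 0,0,0,0,0,0,85, 0,0,0,0,0,0,85, 0,0,0,0,0,0,85]'
python3 -c "
from h import *
to((.413,-.3945,.099),6)"
python3 -m inch '[0,0,20,0,0,0,85, 0,0,20,0,0,0,85, 0,0,20,0,0,0,85, 0,0,20,0,0,0,85, 0,0,1,0,0,0,85, 0,0,0,0,0,0,85, 0,0,0,0,0,0,60, 0,0,0,0,0,0,40]' 40
python3 -m inch '[0,0,0,0,0,0,25, 0,0,0,0,0,0,18, 0,0,0,0,0,0,10, 0,0,0,0,0,0,5, 0,0,0,0,0,0,5, 0,0,0,0,0,0,5, 0,0,0,0,0,0,5, 0,0,0,0,0,0,5]' 110
python3 -c "
from h import *
to((.413,-.3945,.099),6);print(sensors.read_state())"
```

```text
time: 8.35
tool_pos: [0.4136, -0.3952, 0.1821]
tcp_rot: [3.135, 0.163, 0.003]
wrist_force: [-0.4, -0.2, 0.8]
width: 1.0
grip_force: 0.0
turn [ 0.1 -0.1 -0. ] shift [-0.5 -0.8 83.1] t 8.3
time: 9.15
tool_pos: [0.4141, -0.3953, 0.1013]
tcp_rot: [3.135, 0.164, 0.003]
wrist_force: [0.7, -0.0, 0.9]
width: 0.685
grip_force: 0.0
time: 9.95
tool_pos: [0.4133, -0.3943, 0.0999]
tcp_rot: [3.137, 0.164, 0.0]
wrist_force: [-0.8, 1.6, 5.8]
width: 0.218
grip_force: 107.5
turn [ 0. -0. -0.] shift [-0.4  0.1  0.9] t 9.9
{'time': 9.95, 'q': array([-8.05501040e-01,  1.86721951e-01,  1.95529439e+00,  1.03656508e-04,
        9.99232381e-01,  6.60576865e-01]), 'joint_vel': array([ 0.0001951 , -0.00039534,  0.00016393, -0.00112737, -0.00034172,
        0.0006046 ]), 'joint_torque': array([-2.99056834e-01, -3.99699461e+01, -3.10391378e+01, -9.31874290e-02,
       -6.93004299e-01,  2.00373953e-02]), 'tool_pos': array([ 0.41334612, -0.39432083,  0.09990172]), 'tcp_rot': array([3.13708904e+00, 1.64317603e-01, 4.56921227e-04]), 'wrist_force': array([-0.79896262,  1.63608199,  5.79669809]), 'torque': array([ 0.23454514,  0.19647534, -0.05166603]), 'grip_force': 107.54763007164001, 'width': 0.21800282880879016}
```

```bash
python3 -m inch '[0,0,-10,0,0,0,5, 0,0,-20,0,0,0,5, 0,0,-30,0,0,0,5, 0,0,-30,0,0,0,5, 0,0,-30,0,0,0,5, 0,0,-30,0,0,0,5, 0,0,0,0,0,0,5, 0,0,0,0,0,0,5]' 110
python3 -c "
from h import *
print(sensors.read_state()['wrist_force'])
to((.39,-.114,.25),-6)"
```

```text
time: 10.75
tool_pos: [0.4132, -0.3944, 0.2495]
tcp_rot: [3.137, 0.164, 0.001]
wrist_force: [-0.2, -0.5, -2.9]
width: 0.222
grip_force: 107.7
[-0.18457409 -0.526267   -2.90757737]
turn [ 0. -0. 12.] shift [ -52.4 -276.4   -0.5] t 10.8
```

```bash
python3 -m inch '[0,0,0,0,0,6,5, 0,0,0,0,0,6,5, -7,-36,0,0,0,0,5, -9,-48,0,0,0,0,5, -9,-48,0,0,0,0,5, -9,-48,0,0,0,0,5, -9,-48,0,0,0,0,5, -9,-48,0,0,0,0,5]' 110
python3 -m inch '[0,0,10,0,0,0,5, 0,0,20,0,0,0,5, 0,0,0,0,0,0,5, 0,0,0,0,0,0,5, 0,0,0,0,0,0,5, 0,0,0,0,0,0,5, 0,0,0,0,0,0,5, 0,0,0,0,0,0,5]' 110
python3 -c "
from h import *
to((.39,-.114,.22),-6)
grab('wrist','w4');grab('top','top3')
a=cv2.imread('pics/w4.png');b=cv2.imread('pics/top3.png')
cv2.imwrite('pics/v4.png',np.vstack([a[0:320],cv2.resize(b[170:270,235:445],(640,280),interpolation=3)]))"
```

```text
time: 11.55
tool_pos: [0.3882, -0.1121, 0.2465]
tcp_rot: [-3.136, 0.166, 0.006]
wrist_force: [1.0, 0.8, -2.4]
width: 0.22
grip_force: 108.2
time: 12.35
tool_pos: [0.3906, -0.1147, 0.2198]
tcp_rot: [3.137, -0.166, 0.001]
wrist_force: [0.3, 0.3, -1.8]
width: 0.218
grip_force: 108.8
turn [ 0. -0. -0.] shift [-0.7 -0.6 -0.2] t 12.3
```

View pics/v4.png

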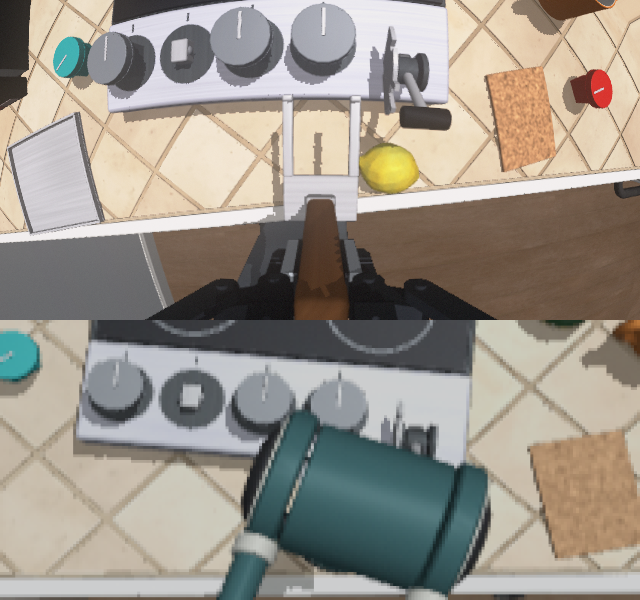

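The view holds everything needed. The tines run to tips at (288,97) and (355,97), and cap 3's head is at about (323,38), cap 2's at (240,37) and cap 0's at (110,60). The bare pad is at (521,118). I measure them with masks.

Run:
```python
from h import *
def p(n,v): print(n,np.round(np.array(v)*1000,1))
def heads(f,seeds,w):
    a=cv2.imread(f'pics/{f}.png');b=cv2.bilateralFilter(a,5,20,3);out=[]
    for s in seeds:
        m=np.zeros((a.shape[0]+2,a.shape[1]+2),np.uint8)
        cv2.floodFill(b.copy(),m,s,0,(16,)*3,(16,)*3,4|cv2.FLOODFILL_FIXED_RANGE|cv2.FLOODFILL_MASK_ONLY|(255<<8))
        c,_=cv2.findContours(m[1:-1,1:-1],0,2);h=cv2.convexHull(max(c,key=cv2.contourArea));e=cv2.fitEllipse(h);out.append(e[0]);q=[onz(f,x[0].astype(float),.1,w) for x in h]
        ce,rad=cv2.minEnclosingCircle(np.array([[u[0],u[1]] for u in q],np.float32)*1000)
        p(f'{f} {s} ell {np.round(e[0],1)} {np.round(e[1],1)} circ {np.round(ce,1)} r {rad:.1f}',onz(f,e[0],.1,w))
    return out
H=heads('w4',[(115,60),(250,45),(335,45)],True)
G=heads('top2',[(270,192),(318,196),(342,200)],False)
for i,j in zip(H,G): q,e=tri(ray('w4',i,True),ray('top2',j));p('tri',[*q,e])
a=cv2.imread('pics/w4.png').astype(int);z=sensors.read_state()['tool_pos'][2]-.094+.006
for y in(105,120,140,160):
    g=a[y].min(1)-0; hs=cv2.cvtColor(a[y:y+1].astype(np.uint8),cv2.COLOR_BGR2HSV)[0]
    xs=np.where((hs[:,1]<45)&(hs[:,2]>150))[0];xs=xs[(xs>270)&(xs<375)];L=xs[xs<321];Rr=xs[xs>321]
    print(y,L.min(),L.max(),Rr.min(),Rr.max(),np.round(onz('w4',((L.mean()+Rr.mean())/2,y),z,True)*1000,1),np.round((onz('w4',(L.max()+.5,y),z,True)-onz('w4',(Rr.min()-.5,y),z,True))*1000,1))
p('tipL',onz('w4',(288,96),z,True));p('tipR',onz('w4',(355,96),z,True));p('slot',onz('w4',(321.5,176),z,True))
for n,w in(('padTL',(486,74)),('padTR',(545,67)),('padBR',(555,156)),('padBL',(501,172))): p(n,onz('w4',w,.006,True))
s=sensors.read_state();print(s['tool_pos'],s['tcp_rot'])
```

```text
w4 (115, 60) ell [106.3  57.3] [36.3 53.3] circ [554.7  79.9] r 27.1 [554.1  79.2 100. ]
w4 (250, 45) ell [239.6  35.3] [54.6 62.5] circ [539.7 -61.2] r 27.1 [538.4 -61.9 100. ]
w4 (335, 45) ell [323.   31.8] [57.4 64.1] circ [ 531.8 -132.5] r 26.9 [ 530.8 -132.2  100. ]
top2 (270, 192) ell [272.7 191. ] [17.5 20.3] circ [560.5  83.4] r 30.0 [559.   82.9 100. ]
top2 (318, 196) ell [321.6 196.1] [17.9 19.4] circ [543.9 -59.2] r 29.1 [542.6 -60.4 100. ]
top2 (342, 200) ell [345.8 199.7] [17.  18.5] circ [ 531.9 -131.3] r 27.0 [ 531.5 -131.1  100. ]
tri [558.4  84.2  93.3   3.7]
tri [543.3 -59.7  88.3   3. ]
tri [ 533.1 -132.1   91.1    0.8]
105 282 292 351 360 [ 467.2 -123.8  131.6] [ 4.4 42.1  0. ]
120 282 293 349 360 [ 456.1 -122.5  131.6] [ 4.2 40.1  0. ]
140 283 292 350 359 [ 441.4 -120.9  131.6] [ 4.4 41.9  0. ]
160 282 293 349 358 [ 426.5 -119.   131.6] [ 4.3 40.9  0. ]
tipL [ 476.6 -100.5  131.6]
tipR [ 471.5 -149.1  131.6]
slot [ 414.3 -118.4  131.6]
padTL [ 499.9 -332.7    6. ]
padTR [ 515.3 -435.6    6. ]
padBR [ 389.9 -451.2    6. ]
padBL [ 373.2 -351.3    6. ]
[ 0.39046657 -0.11449429  0.21956456] [ 3.13712798e+00 -1.64981211e-01  7.49755776e-04]
```

```bash
python3 -m inch '[0,2,15,0,0,-0.5,5, 0,0,20,0,0,0,5, 0,0,20,0,0,0,5, 0,0,8,0,0,0,5, 0,0,0,0,0,0,5, 0,0,0,0,0,0,5, 10,0,0,0,0,0,5, 12,0,0,0,0,0,5]' 115
python3 -m inch '[12,0,0,0,0,0,5, 12,0,0,0,0,0,5, 12,0,0,0,0,0,5, 10,0,0,0,0,0,5, 0,0,0,0,0,0,5, 0,0,0,0,0,0,5, 0,0,0,0,0,0,5, 0,0,0,0,0,0,5]' 115
python3 -c "
from h import *
to((.484,-.125,.157),-6)
a=grab('wrist','w5')[:,:,::-1]
cv2.imwrite('pics/v5.png',cv2.resize(a[0:240,160:480],(800,600),interpolation=3))"
```

```text
time: 13.25
tool_pos: [0.4136, -0.1188, 0.1575]
tcp_rot: [3.137, -0.151, 0.004]
wrist_force: [-0.3, 0.3, -2.0]
width: 0.218
grip_force: 112.2
time: 14.05
tool_pos: [0.4572, -0.1228, 0.1561]
tcp_rot: [-3.138, 0.151, 0.001]
wrist_force: [0.2, -0.1, -2.1]
width: 0.219
grip_force: 112.2
turn [-0.   0.   0.5] shift [26.9 -0.6 -0.9] t 14.1
```

View pics/v5.png

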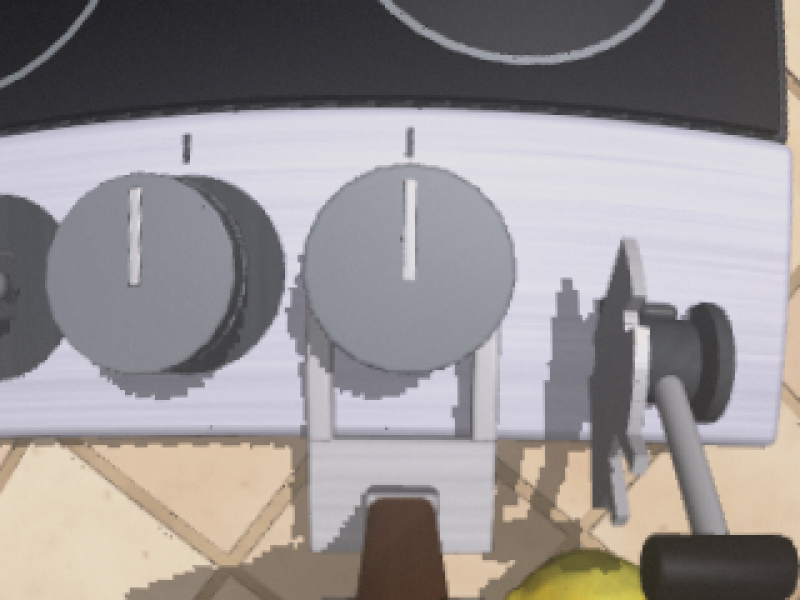

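The fork is under cap 3's head from the front, with the skirt about 28 mm from its seat. The lever is in the eared notch. I compute the lateral error with code.

Run:
```python
from h import *
f='w5';s=sensors.read_state();A=R.from_rotvec(s['tcp_rot']);z=s['tool_pos'][2]-.094+.006
c=lambda x,y:(160+x/2.5-.3,y/2.5-.3)
T=lambda P:np.round(A.inv().apply(P-s['tool_pos'])*1000,1)
print('cap',T(onz(f,c(410,268),.1,True)))
for n,l,r,y in(('near slot',332,473,430),('mid',332,471,400)): print(n,T(onz(f,c((l+r)/2,y),z,True)), T(onz(f,c(r,y),z,True))-T(onz(f,c(l,y),z,True)))
print('outer',T(onz(f,c((310+496)/2,450),z,True)),T(onz(f,c((313+493)/2,545),z,True)),'slotend',T(onz(f,c(402,438),z,True)))
```

```text
cap [74.8  2.5 56.2]
near slot [27.1  0.6 88. ] [ 0.  42.4  0. ]
mid [36.3  0.3 88. ] [-0.1 41.4  0. ]
outer [21.   0.8 88. ] [-9.3  0.7 88. ] slotend [24.7  0.5 88. ]
```

```bash
python3 -m inch '[0,1.5,0,0,0,0.5,5, 7,0,0,0,0,0,5, 7,0,0,0,0,0,5, 7,0,0,0,0,0,5, 6,0,0,0,0,0,5, 0,0,0,0,0,0,5, 0,0,0,0,0,0,5, 0,0,0,0,0,0,5]' 120
python3 -c "
from h import *
s=sensors.read_state();A=R.from_rotvec(s['tcp_rot']);grab('wrist','w6')
T=lambda P:np.round(A.inv().apply(P-s['tool_pos'])*1000,1)
a=cv2.imread('pics/w6.png');b=cv2.bilateralFilter(a,5,20,3)
m=np.zeros((402,642),np.uint8);sd=tuple(int(v) for v in np.round(proj('w6',s['tool_pos']+A.apply([.045,.012,.056]),True)))
cv2.floodFill(b.copy(),m,sd,0,(16,)*3,(16,)*3,4|cv2.FLOODFILL_FIXED_RANGE|cv2.FLOODFILL_MASK_ONLY|(255<<8))
c,_=cv2.findContours(m[1:-1,1:-1],0,2);h=cv2.convexHull(max(c,key=cv2.contourArea))
q=np.array([T(onz('w6',x[0].astype(float),.1,True))[:2] for x in h],np.float32);print(cv2.minEnclosingCircle(q),s['wrist_force'],s['torque'])"
```

```text
time: 14.9
tool_pos: [0.4842, -0.127, 0.156]
tcp_rot: [-3.137, 0.165, 0.001]
wrist_force: [0.1, -0.5, -3.0]
width: 0.219
grip_force: 117.0
((47.982635498046875, 0.006127888336777687), 27.320144653320312) [ 0.05829639 -0.49089863 -2.96009101] [ 0.05938732  0.04343673 -0.00687057]
```

```bash
python3 -m inch '[0,0,-6,0,0,0,5, 0,0,-6,0,0,0,5, 0,0,-4,0,0,0,5, 0,0,-4,0,0,0,5, 0,0,-4,0,0,0,5, 0,0,-4,0,0,0,5, 0,0,0,0,0,0,5, 0,0,0,0,0,0,5]' 120
python3 -m inch '[0,0,-5,0,0,0,5, 0,0,-8,0,0,0,5, 0,0,-10,0,0,0,5, 0,0,-12,0,0,0,5, 0,0,-15,0,0,0,5, 0,0,-15,0,0,0,5, 0,0,0,0,0,0,5, 0,0,0,0,0,0,5]' 120
python3 -c "
from h import *
a=grab('wrist','w7')[:,:,::-1];grab('top','top4');b=cv2.imread('pics/top4.png')
print(sensors.read_state()['torque'])
cv2.imwrite('pics/v7.png',np.vstack([a[0:320],cv2.resize(b[170:270,155:385],(640,280),interpolation=3)]))"
```

```text
time: 15.75
tool_pos: [0.485, -0.1273, 0.1853]
tcp_rot: [3.137, -0.164, 0.002]
wrist_force: [-0.0, 0.4, -2.1]
width: 0.217
grip_force: 119.7
time: 16.55
tool_pos: [0.4849, -0.1273, 0.2502]
tcp_rot: [3.137, -0.165, 0.002]
wrist_force: [0.3, 0.3, -3.5]
width: 0.22
grip_force: 119.8
[-0.00456581  0.08469571  0.01429044]
```

View pics/v7.png

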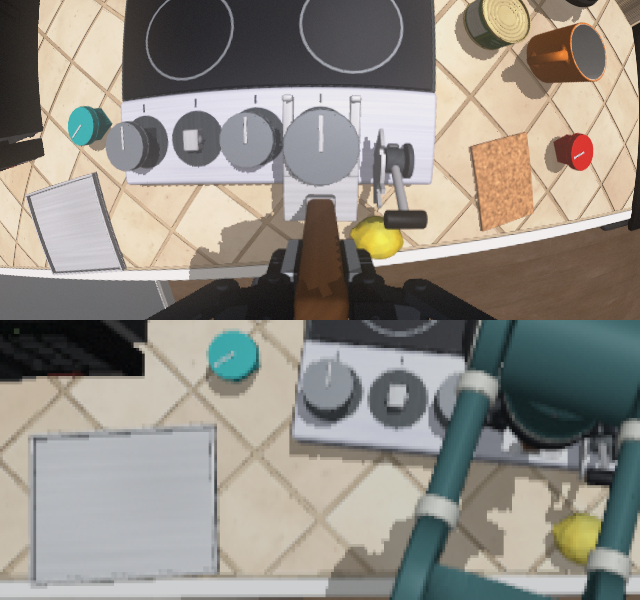

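The view shows the head at (321,147) between the tines. The tray corners are at wrist (27,193), (97,173), (125,269) and (52,272). I check that the cap is really lifted, from the apparent radius, and get the tray pose.

```bash
cat >> h.py <<'E'
def head(f,zs,tx=.045,ty=.012):
    s=sensors.read_state();A=R.from_rotvec(s['tcp_rot'])
    a=cv2.imread(f'pics/{f}.png');b=cv2.bilateralFilter(a,5,20,3)
    for z in zs:
        g=s['tool_pos']+A.apply([tx,ty,0]);g[2]=z
        m=np.zeros((402,642),np.uint8);sd=tuple(int(v) for v in np.round(proj(f,g,True)))
        cv2.floodFill(b.copy(),m,sd,0,(16,)*3,(16,)*3,4|cv2.FLOODFILL_FIXED_RANGE|cv2.FLOODFILL_MASK_ONLY|(255<<8))
        c,_=cv2.findContours(m[1:-1,1:-1],0,2);h=cv2.convexHull(max(c,key=cv2.contourArea))
        q=np.array([A.inv().apply(onz(f,x[0].astype(float),z,True)-s['tool_pos'])[:2]*1000 for x in h],np.float32)
        c,r=cv2.minEnclosingCircle(q);print('head z',z,'tool xy',np.round(c,1),'r',round(r,1))
def quad(f,pts,z,w=True):
    P=np.array([onz(f,x,z,w)[:2] for x in pts])*1000;c=P.mean(0) 
    e=(P[0]+P[1]-P[2]-P[3])/2 # back-front
    print('quad',np.round(P).tolist(),'centre',np.round(c,1),'yaw',round(np.degrees(np.arctan2(e[1],e[0])),1));return c
E
python3 - <<'E'
from h import *
z=sensors.read_state()['tool_pos'][2]-.094+.02
head('w7',[z,.1])
quad('w7',[(27,193),(97,173),(125,269),(52,272)],.014)
quad('top4',[(165.8,211.4),(232.6,208.2),(233.3,261),(166.9,264.3)],.014,False)
to((.39,.38,.25),3)
E
```

```text
head z 0.1746395832453021 tool xy [49.7  2.7] r 28.7
head z 0.1 tool xy [41.5  3.5] r 38.5
quad [[519.0, 412.0], [526.0, 206.0], [366.0, 203.0], [359.0, 412.0]] centre [442.4 308.1] yaw 0.6
quad [[513.0, 426.0], [521.0, 218.0], [358.0, 211.0], [350.0, 413.0]] centre [435.7 317. ] yaw 3.4
turn [-0.   0.1 -9. ] shift [ -67.4 -511.2   -1.4] t 16.6
```

```bash
python3 -m inch '[0,0,-10,0,0,-2,5, 0,0,-15,0,0,-2,5, 0,0,-15,0,0,-2,5, -1,-6,0,0,0,-2,5, -2,-14,0,0,0,-1,5, -3,-22,0,0,0,0,5, -4,-30,0,0,0,0,5, -4,-34,0,0,0,0,5]' 120
python3 -m inch '[-5,-36,0,0,0,0,5, -5,-36,0,0,0,0,5, -5,-36,0,0,0,0,5, -5,-36,0,0,0,0,5, -5,-36,0,0,0,0,5, -5,-36,0,0,0,0,5, -5,-36,0,0,0,0,5, -5,-36,0,0,0,0,5]' 120
python3 -m inch '[-5,-32,0,0,0,0,5, -5,-26,0,0,0,0,5, -3,-18,0,0,0,0,5, -2,-12,0,0,0,0,5, -1,-6,0,0,0,0,5, 0,0,0,0,0,0,5, 0,0,0,0,0,0,5, 0,0,0,0,0,0,5]' 120
python3 - <<'E'
from h import *
a=grab('wrist','w8')[:,:,::-1]
s=sensors.read_state();print(s['torque'],s['tool_pos'])
head('w8',[s['tool_pos'][2]-.074])
to((.39,.378,.25),3)
b=cv2.imread('pics/w8.png');cv2.imwrite('pics/v8.png',b)
E
```

```text
time: 17.45
tool_pos: [0.464, -0.0203, 0.2873]
tcp_rot: [-3.14, -0.081, 0.005]
wrist_force: [0.8, 0.1, -3.7]
width: 0.221
grip_force: 119.9
time: 18.25
tool_pos: [0.4082, 0.2653, 0.2875]
tcp_rot: [3.14, 0.083, -0.004]
wrist_force: [1.0, -0.5, -4.3]
width: 0.221
grip_force: 119.9
time: 19.05
tool_pos: [0.3899, 0.3558, 0.2893]
tcp_rot: [3.14, 0.08, 0.0]
wrist_force: [-0.1, 0.1, -3.5]
width: 0.219
grip_force: 119.8
[ 0.05188219  0.07744667 -0.048177  ] [0.38996206 0.35585456 0.2893415 ]
head z 0.21534149610339381 tool xy [48.3  3.9] r 28.9
turn [ 0.  -0.  -0.1] shift [  1.2 -22.1  39.3] t 19.1
```

View pics/v8.png

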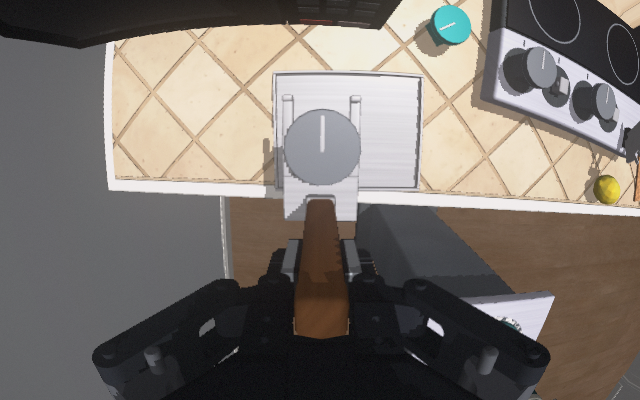

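The cap hangs at (322,146). The tray corners are at (274,73), (423,72), (420,189) and (276,189).

Run:
```python
from h import *
c=quad('w8',[(274,73),(423,73),(420,189),(276,189)],.014)
q=R.from_euler('z',2.5,degrees=True).apply
p=c+q([5,62,0])[:2]*1; x=q([1,0,0])[:2];y=np.array([x[1],-x[0]])
t=p-48.5*x-3.3*y; print('cap',p,'tcp',t); to((t[0]/1000,t[1]/1000,.15),3)
```

```text
quad [[513.0, 423.0], [529.0, 222.0], [365.0, 211.0], [354.0, 416.0]] centre [440.4 318.2] yaw 3.3
cap [442.70056864 380.3673753 ] tcp [394.10278592 381.54869414]
turn [ 0.  -0.  -0.1] shift [  5.5 -25.4 139.3] t 19.1
```

```bash
python3 -m inch '[2,-10,0,0,0,0,5, 3,-10,10,0,0,0,5, 0,-5,20,0,0,0,5, 0,0,25,0,0,0,5, 0,0,25,0,0,0,5, 0,0,25,0,0,0,5, 0,0,20,0,0,0,5, 0,0,15,0,0,0,5]' 120
python3 -m inch '[0,0,10,0,0,0,5, 0,0,5,0,0,0,5, 0,0,4,0,0,0,5, 0,0,4,0,0,0,5, 0,0,4,0,0,0,5, 0,0,4,0,0,0,5, 0,0,0,0,0,0,5, 0,0,0,0,0,0,5]' 120
python3 - <<'E'
from h import *
a=grab('wrist','w9')[:,:,::-1]
s=sensors.read_state();print(s['torque'],s['tool_pos'])
head('w9',[.054])
E
```

```text
time: 19.9
tool_pos: [0.3926, 0.3818, 0.1467]
tcp_rot: [3.139, 0.082, -0.003]
wrist_force: [-1.1, 0.5, -3.1]
width: 0.219
grip_force: 119.8
time: 20.7
tool_pos: [0.3935, 0.3819, 0.1185]
tcp_rot: [-3.14, -0.082, -0.0]
wrist_force: [0.3, -0.1, -1.9]
width: 0.217
grip_force: 119.8
[ 0.03216042  0.01790107 -0.03919193] [0.39351413 0.38198853 0.11856766]
head z 0.054 tool xy [47.7  1.1] r 27.2
```

```bash
python3 -m inch '[-6,0,0,0,0,0,5, -10,0,0,0,0,0,5, -12,0,0,0,0,0,5, -12,0,0,0,0,0,5, -14,0,0,0,0,0,5, -16,0,0,0,0,0,5, -16,0,0,0,0,0,5, -8,0,0,0,0,0,5]' 120
python3 -m inch '[0,0,-10,0,0,0,5, 0,0,-30,0,0,0,5, 0,0,-40,0,0,0,5, 0,0,-20,0,0,0,5, 0,0,0,0,0,0,5, 0,0,0,0,0,0,5, 0,0,0,0,0,0,5, 0,0,0,0,0,0,5]' 120
python3 - <<'E'
from h import *
a=grab('wrist','w10')[:,:,::-1]
s=sensors.read_state()
head('w10',[.054],.125,.012)
to((.3965,-.044,.22),-6)
E
```

```text
time: 21.55
tool_pos: [0.2973, 0.3765, 0.1181]
tcp_rot: [3.14, 0.084, -0.001]
wrist_force: [-0.2, -1.1, -2.4]
width: 0.215
grip_force: 119.8
time: 22.35
tool_pos: [0.2987, 0.3759, 0.2162]
tcp_rot: [3.138, 0.082, -0.004]
wrist_force: [0.1, 1.4, -1.8]
width: 0.221
grip_force: 120.1
head z 0.054 tool xy [142.8  -0.6] r 26.8
turn [0.2 0.1 9. ] shift [141.1 407.5  -3.6] t 22.4
```

```bash
python3 -m inch '[0,0,0,0,0,3,5, 0,0,0,0,0,3,5, 0,0,0,0,0,3,5, 14,40,0,0,0,0,5, 14,41,0,0,0,0,5, 14,41,0,0,0,0,5, 14,41,0,0,0,0,5, 14,41,0,0,0,0,5]' 120
python3 -m inch '[14,41,0,0,0,0,5, 14,41,0,0,0,0,5, 14,41,0,0,0,0,5, 14,41,0,0,0,0,5, 14,40,0,0,0,0,5, 0,0,0,0,0,0,5, 0,0,0,0,0,0,5, 0,0,0,0,0,0,5]' 120
python3 - <<'E'
from h import *
to((.3977,-.0457,.157),-6)
E
```

```text
time: 23.2
tool_pos: [0.3473, 0.165, 0.2174]
tcp_rot: [3.137, -0.163, -0.002]
wrist_force: [0.7, -0.9, -2.7]
width: 0.217
grip_force: 120.1
time: 24.0
tool_pos: [0.3954, -0.0427, 0.2175]
tcp_rot: [-3.137, 0.164, 0.003]
wrist_force: [1.1, 0.1, -1.5]
width: 0.216
grip_force: 120.4
turn [-0.   0.1  0. ] shift [ 2.6  2.7 60.5] t 24.0
```

Descend, then go in 65 mm and check.

```bash
python3 -m inch '[2,2.5,10,0,0,0,5, 0,0,20,0,0,0,5, 0,0,20,0,0,0,5, 0,0,10,0,0,0,5, 0,0,0,0,0,0,5, 5,0,0,0,0,0,5, 10,0,0,0,0,0,5, 10,0,0,0,0,0,5]' 120
python3 -m inch '[10,0,0,0,0,0,5, 10,0,0,0,0,0,5, 10,0,0,0,0,0,5, 10,0,0,0,0,0,5, 0,0,0,0,0,0,5, 0,0,0,0,0,0,5, 0,0,0,0,0,0,5, 0,0,0,0,0,0,5]' 120
cat > mz.py <<'E'
from h import *
import sys
f=sys.argv[1];cx=float(sys.argv[2]);grab('wrist',f);s=sensors.read_state();A=R.from_rotvec(s['tcp_rot'])
head(f,[.1],cx,.012)
z=s['tool_pos'][2]-.088;hs=cv2.cvtColor(cv2.imread(f'pics/{f}.png'),cv2.COLOR_BGR2HSV)
# outer edges of the foot plate behind the slot
for y in(182,190,200,212):
    xs=np.where((hs[y,:,1]<45)&(hs[y,:,2]>140))[0];xs=xs[(xs>270)&(xs<375)]
    a,b=[A.inv().apply(onz(f,(v,y),z,True)-s['tool_pos'])*1000 for v in(xs.min()-.5,xs.max()+.5)];print('foot',np.round((a+b)[:2]/2,1),'w',round(b[1]-a[1],1))
print(s['wrist_force'])
E
python3 mz.py w11 .077; python3 -c "
from h import *
to((.4922,-.0556,.157),-6)"
```

```text
time: 24.8
tool_pos: [0.4247, -0.049, 0.1596]
tcp_rot: [3.137, -0.164, 0.005]
wrist_force: [0.4, 0.4, -2.3]
width: 0.22
grip_force: 120.4
time: 25.6
tool_pos: [0.4619, -0.0529, 0.1582]
tcp_rot: [-3.137, 0.165, 0.001]
wrist_force: [0.3, 0.9, -2.0]
width: 0.218
grip_force: 120.4
head z 0.1 tool xy [78.3 -0. ] r 27.2
foot [19.3  0.8] w 57.0
foot [13.1  0.1] w 57.4
foot [ 5.1 -4.6] w 67.3
foot [-4.7 -5.1] w 67.3
[ 0.35651291 -0.16256146 -1.97896874]
turn [-0.  0. -0.] shift [30.4 -0.5  1.2] t 25.6
```

```bash
python3 -m inch '[6,-0.5,0,0,0,0,5, 7,0,0,0,0,0,5, 7,0,0,0,0,0,5, 6,0,0,0,0,0,5, 5,0,0,0,0,0,5, 0,0,0,0,0,0,5, 0,0,0,0,0,0,5, 0,0,0,0,0,0,5]' 120
python3 mz.py w12 .046
```

```text
time: 26.45
tool_pos: [0.493, -0.0556, 0.1581]
tcp_rot: [-3.137, 0.165, 0.001]
wrist_force: [-0.7, -0.3, -2.1]
width: 0.217
grip_force: 120.4
head z 0.1 tool xy [48.8  1.4] r 28.2
foot [19.5  2. ] w 79.4
foot [13.2  2. ] w 79.9
foot [5.2 2. ] w 80.6
foot [-4.6 -0.4] w 57.8
[ 0.12576495 -0.80642648 -2.40941536]
```

```bash
python3 -m inch '[0,0,-6,0,0,0,5, 0,0,-6,0,0,0,5, 0,0,-4,0,0,0,5, 0,0,-4,0,0,0,5, 0,0,-4,0,0,0,5, 0,0,-4,0,0,0,5, 0,0,0,0,0,0,5, 0,0,0,0,0,0,5]' 120
python3 -m inch '[0,0,-5,0,0,0,5, 0,0,-10,0,0,0,5, 0,0,-15,0,0,0,5, 0,0,-20,0,0,0,5, 0,0,-25,0,0,0,5, 0,0,-20,0,0,0,5, 0,0,-12,0,0,0,5, 0,0,0,0,0,0,5]' 120
python3 - <<'E'
from h import *
grab('wrist','w13');s=sensors.read_state();head('w13',[s['tool_pos'][2]-.074,.1],.036)
to((.3955,.316,.29),3)
E
```

```text
time: 27.3
tool_pos: [0.4938, -0.0558, 0.1873]
tcp_rot: [3.137, -0.164, 0.002]
wrist_force: [-0.1, -0.7, -2.5]
width: 0.219
grip_force: 119.9
time: 28.1
tool_pos: [0.4948, -0.056, 0.2966]
tcp_rot: [3.137, -0.165, 0.009]
wrist_force: [0.1, -0.5, -1.7]
width: 0.214
grip_force: 120.1
head z 0.2206682368780476 tool xy [48.9  2.9] r 29.7
head z 0.1 tool xy [36.7  3.3] r 45.0
turn [ 0.  -0.1 -9. ] shift [ -78.8 -376.4    4.7] t 28.1
```

```bash
python3 -m inch '[0,0,0,0,0,-3,5, 0,0,0,0,0,-3,5, -1,-6,0,0,0,-3,5, -3,-14,0,0,0,0,5, -5,-22,0,0,0,0,5, -6,-30,0,0,0,0,5, -8,-36,0,0,0,0,5, -8,-36,0,0,0,0,5]' 120
python3 -m inch '[-8,-36,0,0,0,0,5, -8,-36,0,0,0,0,5, -8,-36,0,0,0,0,5, -8,-36,0,0,0,0,5, -7,-34,0,0,0,0,5, -5,-28,0,0,0,0,5, -3,-18,0,0,0,0,5, -1,-8,0,0,0,0,5]' 120
python3 -m inch '[0,0,0,0,0,0,5, 0,0,0,0,0,0,5, 0,0,0,0,0,0,5, 0,0,0,0,0,0,5, 0,0,0,0,0,0,5, 0,0,0,0,0,0,5, 0,0,0,0,0,0,5, 0,0,0,0,0,0,5]' 120
python3 - <<'E'
from h import *
grab('wrist','w14');s=sensors.read_state();head('w14',[s['tool_pos'][2]-.074],.036)
print(s['tool_pos'],s['wrist_force'])
E
```

```text
time: 28.95
tool_pos: [0.4537, 0.0881, 0.2922]
tcp_rot: [-3.14, -0.079, 0.003]
wrist_force: [1.0, -0.2, -3.1]
width: 0.218
grip_force: 120.2
time: 29.75
tool_pos: [0.3933, 0.3174, 0.2922]
tcp_rot: [3.14, 0.084, -0.003]
wrist_force: [0.3, -0.8, -3.5]
width: 0.217
grip_force: 120.2
time: 30.55
tool_pos: [0.3951, 0.3156, 0.2933]
tcp_rot: [3.141, 0.082, 0.0]
wrist_force: [0.0, -0.1, -2.8]
width: 0.219
grip_force: 120.2
head z 0.21929620195510324 tool xy [ 50.4 -12.3] r 40.6
[0.39508209 0.31567603 0.2932962 ] [ 0.02290053  0.27515942 -2.4846433 ]
```

View pics/w14.png

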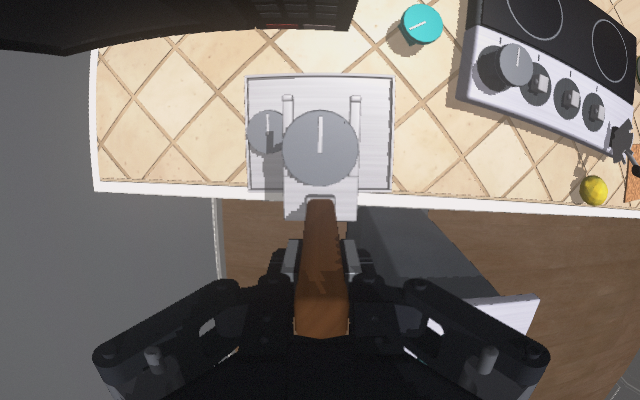

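Cap 3 stands in the tray at (267,132) and cap 2 hangs at (320,147). The tray corners are at (246,76), (393,75), (391,190) and (249,190).

Run:
```python
from h import *
c=quad('w14',[(246,76),(393,75),(391,190),(249,190)],.014)
print('cap3',onz('w14',(267,132.5),.054,True)*1000)
print('held',onz('w14',(320.5,147),.2193,True)*1000)
```

```text
quad [[515.0, 423.0], [526.0, 224.0], [366.0, 213.0], [355.0, 415.0]] centre [440.5 318.7] yaw 3.2
cap3 [439.95861816 383.53297196  54.        ]
held [442.38820908 317.56784707 219.3       ]
```

```bash
python3 -m inch '[0,0,10,0,0,0,5, 0,0,20,0,0,0,5, 0,0,25,0,0,0,5, 0,0,25,0,0,0,5, 0,0,25,0,0,0,5, 0,0,20,0,0,0,5, 0,0,15,0,0,0,5, 0,0,10,0,0,0,5]' 120
python3 -m inch '[0,0,5,0,0,0,5, 0,0,4,0,0,0,5, 0,0,4,0,0,0,5, 0,0,4,0,0,0,5, 0,0,4,0,0,0,5, 0,0,4,0,0,0,5, 0,0,0,0,0,0,5, 0,0,0,0,0,0,5]' 120
python3 - <<'E'
from h import *
grab('wrist','w15');head('w15',[.054]);print(sensors.read_state()['wrist_force'])
E
```

```text
time: 31.4
tool_pos: [0.3943, 0.3152, 0.1414]
tcp_rot: [3.139, 0.082, -0.003]
wrist_force: [0.4, -0.9, -2.4]
width: 0.215
grip_force: 120.3
time: 32.2
tool_pos: [0.3951, 0.3157, 0.1183]
tcp_rot: [-3.14, -0.082, 0.0]
wrist_force: [0.1, -0.5, -1.7]
width: 0.216
grip_force: 120.3
head z 0.054 tool xy [47.4  1.7] r 29.2
[-0.00531193 -0.55574878 -2.09899235]
```

```bash
python3 -m inch '[-6,0,0,0,0,0,5, -10,0,0,0,0,0,5, -12,0,0,0,0,0,5, -12,0,0,0,0,0,5, -14,0,0,0,0,0,5, -16,0,0,0,0,0,5, -16,0,0,0,0,0,5, -8,0,0,0,0,0,5]' 120
python3 -m inch '[0,0,-10,0,0,0,5, 0,0,-30,0,0,0,5, 0,0,-40,0,0,0,5, 0,0,-20,0,0,0,5, 0,0,0,0,0,0,5, 0,0,0,0,0,0,5, 0,0,0,0,0,0,5, 0,0,0,0,0,0,5]' 120
python3 - <<'E'
from h import *
grab('wrist','w16')
head('w16',[.054],.125,.012)
to((.4127,.0954,.22),-6)
E
```

```text
time: 33.05
tool_pos: [0.2991, 0.3104, 0.118]
tcp_rot: [3.14, 0.083, -0.001]
wrist_force: [0.1, -0.6, -2.3]
width: 0.218
grip_force: 120.3
time: 33.85
tool_pos: [0.3003, 0.3099, 0.2163]
tcp_rot: [3.138, 0.082, -0.004]
wrist_force: [0.8, 0.2, -2.6]
width: 0.218
grip_force: 120.5
head z 0.054 tool xy [142.8  -1.6] r 27.1
turn [0.1 0.1 9. ] shift [134.1 201.7  -3.5] t 33.9
```

```bash
python3 -m inch '[0,0,0,0,0,3,5, 0,0,0,0,0,3,5, 0,0,0,0,0,3,5, 22,33,0,0,0,0,5, 22,33,0,0,0,0,5, 22,33,0,0,0,0,5, 22,33,0,0,0,0,5, 22,33,0,0,0,0,5]' 120
python3 -m inch '[22,33,0,0,0,0,5, 0,0,10,0,0,0,5, 0,0,20,0,0,0,5, 0,0,20,0,0,0,5, 0,0,10,0,0,0,5, 0,0,0,0,0,0,5, 0,0,0,0,0,0,5, 0,0,0,0,0,0,5]' 120
python3 mz.py w17 .108; python3 -c "
from h import *
to((.5072,.0872,.157),-6)"
```

```text
time: 34.7
tool_pos: [0.3933, 0.1337, 0.2174]
tcp_rot: [3.137, -0.164, -0.002]
wrist_force: [1.1, -0.2, -2.0]
width: 0.217
grip_force: 120.3
time: 35.5
tool_pos: [0.4125, 0.1005, 0.1593]
tcp_rot: [-3.137, 0.164, -0.003]
wrist_force: [0.2, -0.2, -2.3]
width: 0.222
grip_force: 120.3
head z 0.1 tool xy [124.3  -0.6] r 23.2
foot [19.3  0.8] w 57.0
foot [13.   0.4] w 56.6
foot [5.  0.1] w 57.9
foot [-4.7  0. ] w 57.0
[ 0.4995631  -0.73771796 -1.87738503]
turn [-0.  -0.1  0. ] shift [95.4  3.3  2.4] t 35.5
```

```bash
python3 -m inch '[5,2,0,0,0,0,5, 10,0,0,0,0,0,5, 10,0,0,0,0,0,5, 10,0,0,0,0,0,5, 0,0,0,0,0,0,5, 0,0,0,0,0,0,5, 0,0,0,0,0,0,5, 0,0,0,0,0,0,5]' 120
python3 mz.py w18 .100; python3 -c "
from h import *
to((.5072,.0872,.157),-6)"
```

```text
time: 36.35
tool_pos: [0.4459, 0.0944, 0.1581]
tcp_rot: [3.137, -0.164, -0.001]
wrist_force: [0.5, 0.2, -2.5]
width: 0.217
grip_force: 120.3
head z 0.1 tool xy [110.5   0.5] r 27.0
foot [19.4  5.1] w 65.5
foot [13.1  0.5] w 56.6
foot [5.1 0.1] w 57.9
foot [-4.6  0.5] w 57.8
[-0.0644272   0.16849505 -1.95917797]
turn [0. 0. 0.] shift [61.7  0.8  1.1] t 36.4
```

```bash
python3 -m inch '[6,0,0,0,0,0,5, 9,0,0,0,0,0,5, 10,0,0,0,0,0,5, 10,0,0,0,0,0,5, 10,0,0,0,0,0,5, 9,0,0,0,0,0,5, 8.5,0,0,0,0,0,5, 0,0,0,0,0,0,5]' 120
python3 -m inch '[0,0,0,0,0,0,5, 0,0,0,0,0,0,5, 0,0,0,0,0,0,5, 0,0,0,0,0,0,5, 0,0,0,0,0,0,5, 0,0,0,0,0,0,5, 0,0,0,0,0,0,5, 0,0,0,0,0,0,5]' 120
python3 mz.py w19 .046
```

```text
time: 37.2
tool_pos: [0.5098, 0.0877, 0.1583]
tcp_rot: [-3.137, 0.165, -0.001]
wrist_force: [0.0, 0.1, -1.2]
width: 0.219
grip_force: 120.3
time: 38.0
tool_pos: [0.5085, 0.0879, 0.1583]
tcp_rot: [-3.137, 0.165, -0.0]
wrist_force: [-0.7, -0.2, -2.6]
width: 0.22
grip_force: 120.3
head z 0.1 tool xy [48.9  1.8] r 28.3
foot [19.5  3.5] w 76.3
foot [13.2  3.6] w 76.8
foot [5.2 3.6] w 77.5
foot [-4.6  7.2] w 71.3
[-0.60966006  0.77499715 -1.69127846]
```

Seated. Lift it and carry it to tray y ≈ -66 mm.

```bash
python3 -m inch '[0,0,-6,0,0,0,5, 0,0,-6,0,0,0,5, 0,0,-4,0,0,0,5, 0,0,-4,0,0,0,5, 0,0,-4,0,0,0,5, 0,0,-4,0,0,0,5, 0,0,0,0,0,0,5, 0,0,0,0,0,0,5]' 120
python3 -m inch '[0,0,-5,0,0,0,5, 0,0,-10,0,0,0,5, 0,0,-15,0,0,0,5, 0,0,-20,0,0,0,5, 0,0,-25,0,0,0,5, 0,0,-20,0,0,0,5, 0,0,-12,0,0,0,5, 0,0,0,0,0,0,5]' 120
python3 - <<'E'
from h import *
grab('wrist','w20');s=sensors.read_state();head('w20',[s['tool_pos'][2]-.074,.1],.036)
to((.398,.249,.29),3)
E
```

```text
time: 38.85
tool_pos: [0.509, 0.088, 0.1874]
tcp_rot: [-3.137, 0.165, -0.002]
wrist_force: [0.6, -0.1, -1.7]
width: 0.218
grip_force: 120.1
time: 39.65
tool_pos: [0.51, 0.0881, 0.2967]
tcp_rot: [-3.136, 0.165, -0.009]
wrist_force: [0.2, 0.2, -2.7]
width: 0.219
grip_force: 120.2
head z 0.22072270956984452 tool xy [50.4  2.4] r 29.7
head z 0.1 tool xy [38.9  2.4] r 45.2
turn [-0.  -0.2 -9. ] shift [-102.6 -166.6    4.7] t 39.7
```

```bash
python3 -m inch '[0,0,0,0,0,-3,5, 0,0,0,0,0,-3,5, 0,0,0,0,0,-3,5, -3,-5,0,0,0,0,5, -7,-11,0,0,0,0,5, -11,-18,0,0,0,0,5, -14,-23,0,0,0,0,5, -16,-26,0,0,0,0,5]' 120
python3 -m inch '[-16,-26,0,0,0,0,5, -14,-23,0,0,0,0,5, -11,-18,0,0,0,0,5, -7,-11,0,0,0,0,5, -4,-6,0,0,0,0,5, 0,0,0,0,0,0,5, 0,0,0,0,0,0,5, 0,0,0,0,0,0,5]' 120
python3 - <<'E'
from h import *
grab('wrist','w21');s=sensors.read_state();print(s['tool_pos'],s['wrist_force'])
E
```

```text
time: 40.5
tool_pos: [0.4519, 0.1691, 0.2927]
tcp_rot: [-3.141, -0.079, 0.002]
wrist_force: [0.6, 1.5, -3.8]
width: 0.219
grip_force: 120.2
time: 41.3
tool_pos: [0.3974, 0.2487, 0.2932]
tcp_rot: [3.14, 0.08, 0.0]
wrist_force: [0.5, -0.1, -2.6]
width: 0.216
grip_force: 120.2
[0.39740634 0.24867988 0.29325056] [-0.22249832  0.46155854 -4.00028159]
```

View pics/w21.png

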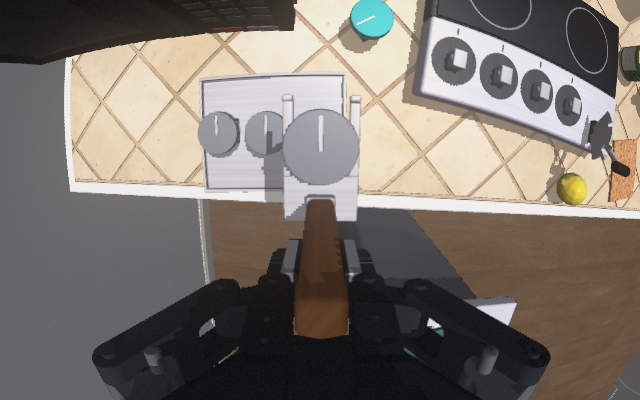

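Two caps stand in the tray at (219,134) and (265,134), and the third hangs at (321,146). The tray's back corners are at (201,79) and (344,74), and its front-left corner is at (206,191).

Run:
```python
from h import *
P=lambda px,z:print(px,np.round(onz('w21',px,z,True)*1000,1))
for px in((201,79),(344,74),(206,191)):P(px,.014)
P((219,134),.054);P((265,134),.054);P((321,146.5),.2193)
```

```text
(201, 79) [515.1 421.4  14. ]
(344, 74) [523.8 223.3  14. ]
(206, 191) [353.1 414.1  14. ]
(219, 134) [439.5 378.8  54. ]
(265, 134) [440.4 318.9  54. ]
(321, 146.5) [445.  250.2 219.3]
```

```bash
python3 -m inch '[0,-2,10,0,0,0,5, 0,0,20,0,0,0,5, 0,0,25,0,0,0,5, 0,0,25,0,0,0,5, 0,0,25,0,0,0,5, 0,0,20,0,0,0,5, 0,0,15,0,0,0,5, 0,0,10,0,0,0,5]' 120
python3 -m inch '[0,0,5,0,0,0,5, 0,0,4,0,0,0,5, 0,0,4,0,0,0,5, 0,0,4,0,0,0,5, 0,0,4,0,0,0,5, 0,0,4,0,0,0,5, 0,0,0,0,0,0,5, 0,0,0,0,0,0,5]' 120
python3 - <<'E'
from h import *
grab('wrist','w22');head('w22',[.054]);print(sensors.read_state()['wrist_force'])
E
python3 -m inch '[-6,0,0,0,0,0,5, -10,0,0,0,0,0,5, -12,0,0,0,0,0,5, -12,0,0,0,0,0,5, -14,0,0,0,0,0,5, -16,0,0,0,0,0,5, -14,0,0,0,0,0,5, -6,0,0,0,0,0,5]' 120
python3 -m inch '[0,0,-10,0,0,0,5, 0,0,-30,0,0,0,5, 0,0,-40,0,0,0,5, 0,0,-40,0,0,0,5, 0,0,0,0,0,0,5, 0,0,0,0,0,0,5, 0,0,0,0,0,0,5, 0,0,0,0,0,0,5]' 120
python3 - <<'E'
from h import *
grab('wrist','w23');grab('top','top5');head('w23',[.054],.125,.012)
a=cv2.imread('pics/w23.png');b=cv2.imread('pics/top5.png')
cv2.imwrite('pics/v23.png',np.vstack([a[0:240],cv2.resize(b[170:270,155:445],(640,220),interpolation=3)]))
to((.40,.20,.24),0)
E
```

```text
time: 42.15
tool_pos: [0.3959, 0.2504, 0.141]
tcp_rot: [3.139, 0.081, -0.004]
wrist_force: [-0.5, -0.3, -2.9]
width: 0.22
grip_force: 120.4
time: 42.95
tool_pos: [0.3969, 0.2513, 0.1183]
tcp_rot: [-3.14, -0.082, -0.0]
wrist_force: [-0.6, 1.1, -2.2]
width: 0.218
grip_force: 120.4
head z 0.054 tool xy [47.5  1.9] r 29.1
[-0.49632955 -0.57061875 -2.79692685]
time: 43.8
tool_pos: [0.3049, 0.2462, 0.118]
tcp_rot: [3.14, 0.084, -0.001]
wrist_force: [0.3, 0.1, -1.7]
width: 0.216
grip_force: 120.4
time: 44.6
tool_pos: [0.306, 0.2458, 0.2364]
tcp_rot: [3.139, 0.082, -0.005]
wrist_force: [-0.3, -0.5, -1.7]
width: 0.22
grip_force: 120.6
head z 0.054 tool xy [138.7  -0.9] r 27.3
turn [0.1 0.2 3. ] shift [93.9 45.9 -3.4] t 44.7
```

View pics/v23.png

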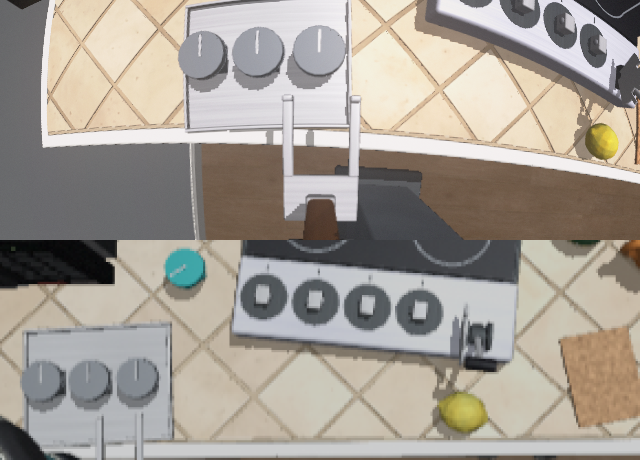

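All three caps stand in the tray, at (202,55), (258,51) and (319,49) in the upper crop. All four stems are bare and the lever is still in its front notch. Now the puller goes back to its pad.

```bash
python3 -m inch '[12,0,-10,0,0,3,5, 20,7,-10,0,0,0,5, 20,40,-10,0,0,0,5, 20,40,0,0,0,0,5, 20,40,0,0,0,0,5, 20,40,0,0,0,0,5, 0,40,0,0,0,0,5, 0,40,0,0,0,0,5]' 120
python3 -c "
from h import *
to((.4133,-.3943,.25),6)"
```

```text
time: 45.5
tool_pos: [0.4187, -0.0015, 0.2672]
tcp_rot: [-3.141, 0.0, 0.003]
wrist_force: [-0.2, 0.5, -2.2]
width: 0.216
grip_force: 120.3
turn [-0.   0.1 -6. ] shift [-46.4 390.1  17.2] t 45.5
```

```bash
python3 -m inch '[0,0,0,0,0,-3,5, 0,0,0,0,0,-3,5, -4,34,0,0,0,0,5, -5,40,0,0,0,0,5, -5,40,0,0,0,0,5, -5,40,0,0,0,0,5, -5,40,0,0,0,0,5, -5,40,0,0,0,0,5]' 120
python3 -m inch '[-5,40,0,0,0,0,5, -5,40,0,0,0,0,5, -4,36,5,0,0,0,5, -2,25,5,0,0,0,5, -1,11,5,0,0,0,5, 0,4,0,0,0,0,5, 0,0,0,0,0,0,5, 0,0,0,0,0,0,5]' 120
python3 - <<'E'
from h import *
to((.4133,-.3943,.104),6);grab('wrist','w24')
s=sensors.read_state();print(s['tool_pos'])
cv2.imwrite('pics/v24.png',cv2.imread('pics/w24.png')[0:320])
E
```

```text
time: 46.3
tool_pos: [0.4138, -0.237, 0.2672]
tcp_rot: [-3.136, -0.164, 0.002]
wrist_force: [1.3, 0.1, -1.9]
width: 0.214
grip_force: 120.3
time: 47.1
tool_pos: [0.4141, -0.3914, 0.2533]
tcp_rot: [-3.137, -0.166, 0.0]
wrist_force: [-0.5, 1.2, -2.2]
width: 0.213
grip_force: 120.3
turn [-0.  0.  0.] shift [ -1.1   2.8 149.3] t 47.1
[ 0.4141557  -0.39137019  0.25352806]
```

View pics/v24.png

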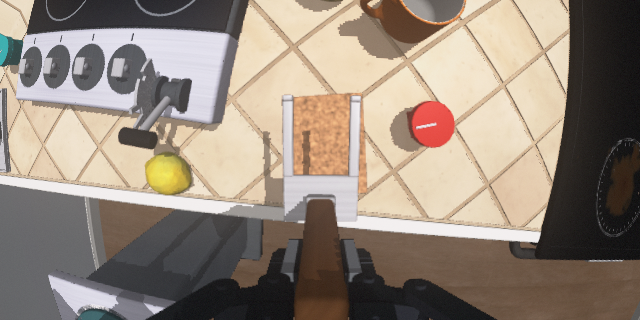

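The pad at (328,145) lies under the fork, as it did at the start. Lower, release and back up.

```bash
python3 -m inch '[-2,3,10,0,0,0,5, 0,0,25,0,0,0,5, 0,0,30,0,0,0,5, 0,0,30,0,0,0,5, 0,0,25,0,0,0,5, 0,0,15,0,0,0,5, 0,0,10,0,0,0,5, 0,0,4,0,0,0,5]' 120
python3 -m inch '[0,0,1,0,0,0,5, 0,0,1,0,0,0,5, 0,0,1,0,0,0,5, 0,0,1,0,0,0,5, 0,0,1,0,0,0,5, 0,0,0,0,0,0,5, 0,0,0,0,0,0,5, 0,0,0,0,0,0,5]' 40
python3 -c "
from h import *
print(sensors.read_state()['torque'])"
```

```text
time: 47.95
tool_pos: [0.4121, -0.3953, 0.1036]
tcp_rot: [-3.137, -0.165, 0.001]
wrist_force: [-0.3, -0.5, -1.4]
width: 0.22
grip_force: 120.4
time: 48.75
tool_pos: [0.4125, -0.396, 0.0999]
tcp_rot: [3.137, 0.164, 0.001]
wrist_force: [-0.2, -0.1, 3.4]
width: 0.215
grip_force: 120.9
[ 0.07466903  0.11572605 -0.04119161]
```

```bash
python3 -m inch '[0,0,0,0,0,0,22, 0,0,0,0,0,0,26, 0,0,0,0,0,0,32, 0,0,0,0,0,0,40, 0,0,0,0,0,0,55, 0,0,0,0,0,0,70, 0,0,0,0,0,0,85, 0,0,0,0,0,0,85]' 40
python3 -m inch '[0,0,0,0,0,0,85, 0,0,-10,0,0,0,85, 0,0,-25,0,0,0,85, 0,0,-30,0,0,0,85, 0,0,-30,0,0,0,85, 0,0,-30,0,0,0,85, 0,0,-20,0,0,0,85, -30,0,0,0,0,0,85]'
python3 -m inch '[-30,0,0,0,0,0,85, 0,0,0,0,0,0,85, 0,0,0,0,0,0,85, 0,0,0,0,0,0,85, 0,0,0,0,0,0,85, 0,0,0,0,0,0,85, 0,0,0,0,0,0,85, 0,0,0,0,0,0,85]'
python3 - <<'E'
from h import *
grab('top','top6');grab('wrist','w25')
a=cv2.imread('pics/w25.png');b=cv2.imread('pics/top6.png')
cv2.imwrite('pics/v25.png',np.vstack([a[0:240],cv2.resize(b[150:270,155:485],(640,233),interpolation=3)]))
E
```

```text
time: 49.55
tool_pos: [0.4122, -0.3957, 0.0993]
tcp_rot: [3.137, 0.164, 0.0]
wrist_force: [-0.4, 0.3, -0.5]
width: 0.992
grip_force: 0.0
time: 50.35
tool_pos: [0.3861, -0.4007, 0.2499]
tcp_rot: [3.13, 0.168, 0.011]
wrist_force: [-0.8, -0.9, 0.6]
width: 0.994
grip_force: 0.0
time: 51.15
tool_pos: [0.3528, -0.4018, 0.2441]
tcp_rot: [-3.137, -0.165, 0.0]
wrist_force: [-0.3, 0.5, 1.2]
width: 0.995
grip_force: 0.0
```

View pics/v25.png

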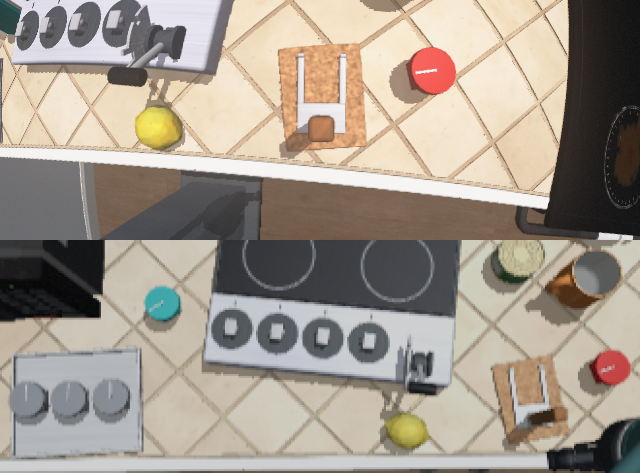

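The puller stands on its pad (lower crop (530,405)) and the lever is in the eared notch. All three caps are upright in the tray at (30,400), (69,400) and (111,398). The tray has been nudged a little to the left with the caps aboard, and the bystanders are untouched.

```bash
python3 -c "
from workcell import job
print(job.finish_job())"
```

```text
the job is handed in; nothing more can be done
None
```

The job is handed in, but no verdict came back: in the last pictures the lever is in the off notch, the three caps that were on the hob (0, 2 and 3; stem 1 was bare) stand upright in the tray, the puller is back on its cork pad, and the mug, tin and lemon look untouched.

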